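# Weigh out dragees from the tilting dispenser for a tasting board

### The job

Lay the tasting board: stand the copper cup in the middle of the scale pan and turn the zero knob until the pointer's tip sits on the red zero mark, turn the dispenser's cap from the wide truffle opening to the middle (32 mm) dragee opening, and only then tip the hopper right over so that all five dragees drop into the cup on the scale; do not tip it with any other part of the cap over the outlet. Put the hopper back upright and turn the cap shut (blank sector over the outlet), then set the cup with its dragees and every ganache square from the paper sheet upright on the slate, nothing overhanging its edge. Leave the tongs where they lie.

Things in the scene. Friction and masses are not known exactly. Their poses are not given: they have to be found in the camera images.
- station: Dark wooden board 235 x 355 x 12 mm fixed to the bench, with a tilting sweet dispenser on its left half (+y) and a spring scale on its right half (-y). Origin on the bench; x away from the robot, y left, z up. While the hopper is tipped it hangs close over the cup on the scale: set down or take the cup only with the hopper upright.
- hopper (a joint): Tip angle (rad) of the clear hopper (100 mm across) about a level line along the station's x, 50 mm to +y of its origin, 175 mm up. 0: upright on its rest; 2.3: right over towards the scale, at its stop. Turns right-handedly about station +x. Stiff (0.3 N m), stays where left. Its outlet then lies over the middle of the scale pan. Sweets drop at 1.7 to 2.3; if some lodge, swing back up and tip again.
- lever_grip (a point): Middle of the black round grip (14 mm thick, 58 mm long, along the station's x) of the tipping lever, on the robot's side. Circles the hopper's tip line at 90 mm radius, 120 mm to -x of the station's origin: upright 82 mm to +y of the line and 38 mm above it, then over the top, fully tipped 83 mm to -y and 35 mm above. 4 N moves it. Pinch from above across y, letting it turn in the fingers.
- cap (a joint): Angle (rad) of the brass-coloured cap disc (108 mm) on the hopper, anticlockwise from above. The one outlet is at the edge on the scale's side (station -y). Over it lies: at 0 (stop) the blank sector, shut; 1.25 the middle round opening, 32 mm, for dragees; 2.80 the wide one, 40 mm, for truffles; 3.95 fine holes. Upper stop 4.15. No detents, stays where left (0.05 N m). Starts near the wide one.
- cap_grip (a point): On the cap's axis, in its black bar grip: bar 36 mm long along this point's x, 14 mm thick along its y, its top 11 mm above this point, its underside 23 mm and the disc 31 mm below. With the hopper upright its yaw is the station's yaw plus joint cap. White stroke on top at the +x end.
- pan_top (a point): Middle of the upper face of the scale's round steel pan (84 mm across, rim 3.5 mm high), 62 mm above the bench when empty. Sprung: sinks 1 mm per 16 g, 14 mm at most.
- pointer (a joint): Angle (rad) of the scale's black pointer on the sloping dial at the front of the scale, clockwise as the robot sees it, 0 = up, pan empty. Geared to the pan: 0.2 rad per mm it sinks (the empty cup gives 1 to 1.6 rad).
- face (a joint): Angle (rad) of the white dial face behind the pointer, clockwise as the robot sees it: the red zero mark lies under the pointer when this equals joint pointer. Turned only by the zero knob.
- pointer_tip (a point): Tip of the black pointer, 31 mm from the dial's centre.
- zero_mark (a point): The red wedge on the dial face that marks zero, 31 mm from the dial's centre; the scale reads zero when the pointer's tip lies on it.
- zero_knob (a joint): Angle (rad) of the scale's black zero knob, clockwise from above; it turns the dial face half as much, clockwise too (1 rad of knob = 0.5 rad of face). Range -0.5 to 7, stays where left (0.03 N m).
- zero_grip (a point): In the zero knob's bar grip on its upright axis, right shoulder of the scale: bar 36 mm long along this point's x, 14 mm thick along its y, its top 11 mm above this point, the round skirt 18 mm below. Its yaw is the station's yaw minus joint zero_knob.
- cup: Round copper cup, open on top, straight walls: 70 mm across outside, 42 mm tall, wall 3 mm, floor 4 mm, about 0.1 kg. Origin under its middle, z up. Starts empty on the bench. Can be grasped across its full width from above.
- slate: Dark slate tasting board, 127 mm (its x) by 252 mm (its y), 8 mm thick, fixed on the bench. Origin under its middle; top 8 mm above.
- dragee0_center (a point): Centre of a smooth sugar-coated dragee, a ball of 13 mm, 10 g; at the start all five lie in the hopper.
- dragee1_center (a point): Centre of a smooth sugar-coated dragee, a ball of 13 mm, 10 g; at the start all five lie in the hopper.
- dragee2_center (a point): Centre of a smooth sugar-coated dragee, a ball of 13 mm, 10 g; at the start all five lie in the hopper.
- dragee3_center (a point): Centre of a smooth sugar-coated dragee, a ball of 13 mm, 10 g; at the start all five lie in the hopper.
- dragee4_center (a point): Centre of a smooth sugar-coated dragee, a ball of 13 mm, 10 g; at the start all five lie in the hopper.
- bonbon0: Chocolate ganache square, 30 x 30 mm, 15 mm tall, 16 g; origin under its middle, x and y along its sides, z up. It starts on a white paper sheet lying on the bench to the right of the slate; two to four squares are there, the others are absent (None).
- bonbon1: Chocolate ganache square, 30 x 30 mm, 15 mm tall, 16 g; origin under its middle, x and y along its sides, z up. It starts on a white paper sheet lying on the bench to the right of the slate; two to four squares are there, the others are absent (None).
- bonbon2: Chocolate ganache square, 30 x 30 mm, 15 mm tall, 16 g; origin under its middle, x and y along its sides, z up. It starts on a white paper sheet lying on the bench to the right of the slate; two to four squares are there, the others are absent (None).
- bonbon3: Chocolate ganache square, 30 x 30 mm, 15 mm tall, 16 g; origin under its middle, x and y along its sides, z up. It starts on a white paper sheet lying on the bench to the right of the slate; two to four squares are there, the others are absent (None).
- tongs: Bystander: steel tongs, 203 x 30 x 15 mm, lying at the right end of the bench; leave them alone.
Mind the look-alikes: they are no part of the job. Of the things that look like the cup, the largest one is meant.

How it is judged (in metres and radians):
On the way, in this order (a step that is already met when the one before it is completed fails the run):
1. Empty cup released on the middle of the scale pan (15 mm), pointer tip on the zero mark (4 mm), cap's middle opening over the outlet (0.1 rad), hopper still upright (0.1 rad) (horizontal distance between cup and pan_top below 0.015 m and z of cup in the frame of pan_top between -0.005 and 0.005 m and angle between cup's own z axis and vertical below 0.12 rad and contact force between the fingers and cup below 0.3 N and distance between pointer_tip and zero_mark below 0.004 m and value of joint cap between 1.15 and 1.35 rad and value of joint hopper below 0.1 rad), for 0.3 s.
2. The hopper is tipped over (beyond 1.9 rad) with the cap still at the middle opening, and all five dragees are in the cup on the scale (value of joint hopper above 1.9 rad and value of joint cap between 1.15 and 1.35 rad and horizontal distance between each of dragee0_center, dragee1_center, dragee2_center, dragee3_center, dragee4_center and cup below 0.031 m and z of dragee0_center in the frame of cup between 0 and 0.044 m and z of dragee1_center in the frame of cup between 0 and 0.044 m and z of dragee2_center in the frame of cup between 0 and 0.044 m and z of dragee3_center in the frame of cup between 0 and 0.044 m and z of dragee4_center in the frame of cup between 0 and 0.044 m and horizontal distance between cup and pan_top below 0.015 m and z of cup in the frame of pan_top between -0.005 and 0.005 m and angle between cup's own z axis and vertical below 0.12 rad and contact force between the fingers and cup below 0.3 N), for 0.2 s.
At the end, for the whole second after the job is handed in: The cup stands upright on the slate, wholly on it, with all five dragees in it; every ganache square present stands upright wholly on the slate (within 4 mm of overhang); the hopper is upright (under 0.1 rad) and the cap is shut (under 0.15 rad); all at rest (horizontal distance between each of dragee0_center, dragee1_center, dragee2_center, dragee3_center, dragee4_center and cup below 0.031 m and z of dragee0_center in the frame of cup between 0 and 0.044 m and z of dragee1_center in the frame of cup between 0 and 0.044 m and z of dragee2_center in the frame of cup between 0 and 0.044 m and z of dragee3_center in the frame of cup between 0 and 0.044 m and z of dragee4_center in the frame of cup between 0 and 0.044 m and x of cup in the frame of slate between -0.033 and 0.033 m and y of cup in the frame of slate between -0.096 and 0.096 m and z of cup in the frame of slate between 0.003 and 0.013 m and angle between cup's own z axis and vertical below 0.12 rad and linear speed of each of cup, bonbon0, bonbon1, bonbon2, bonbon3 below 0.02 m/s and x of bonbon0 in the frame of slate between -0.052 and 0.052 m and y of bonbon0 in the frame of slate between -0.115 and 0.115 m and z of bonbon0 in the frame of slate between 0.003 and 0.013 m and angle between each of bonbon0, bonbon1, bonbon2, bonbon3's own z axis and vertical below 0.2 rad and x of bonbon1 in the frame of slate between -0.052 and 0.052 m and y of bonbon1 in the frame of slate between -0.115 and 0.115 m and z of bonbon1 in the frame of slate between 0.003 and 0.013 m and x of bonbon2 in the frame of slate between -0.052 and 0.052 m and y of bonbon2 in the frame of slate between -0.115 and 0.115 m and z of bonbon2 in the frame of slate between 0.003 and 0.013 m and x of bonbon3 in the frame of slate between -0.052 and 0.052 m and y of bonbon3 in the frame of slate between -0.115 and 0.115 m and z of bonbon3 in the frame of slate between 0.003 and 0.013 m and value of joint hopper below 0.1 rad and value of joint cap below 0.15 rad); the robot touches nothing.
It fails at once if The hopper is tipped by more than 0.5 rad with the cap more than 0.2 rad away from its middle opening (value of joint hopper above 0.5 rad and (value of joint cap below 1.05 rad or value of joint cap above 1.45 rad)).
It fails at once if The tongs are moved by more than 30 mm (distance of tongs from where it was at the start of the episode above 0.03 m).
Of bonbon0, bonbon1, bonbon2, bonbon3 only 2 to 4 are there at a start; the rules pass over those that are not, and their reading is None.
At some moment in a run one of bonbon0, bonbon1, bonbon2, bonbon3 may be knocked a few centimetres aside while the robot is not near it.
It also fails if it takes over 210 s, if anything falls off the work surface, if the arm or the gripper's body presses on something with over 40 N, if the wrist force passes 120 N, or if a joint passes its speed limit or range.

### The arm

A 6-joint arm with a two-finger parallel gripper is mounted at the origin on a cart in front of the work surface, level with it; the furniture and walls round the work are solid. World frame = base frame: x ahead of the robot, y to its left, z up, the work surface at z = 0. Lengths are in m, angles in degrees, forces in N, time in s.
With the tool pointing down it reaches from about 0.4 to 0.825 m from the base axis. Payload 7 kg.
Tool frame: the origin (TCP) lies at the centre of the arm's flange, where the gripper is bolted on; the fingertips stand 178 mm ahead of it and the grasp point (between the pads) lies 159 mm ahead of it (r.tips_ahead is the z of the fingertips in the tool frame, in m); z points along the fingers, y is the line along which they close (so a half turn about z gives the same grasp; the last joint's range is limited). The gripper opens to 88 mm and grips with 3 to 60 N. Pads are 19 mm wide; open, the fingers measure 130 mm over their backs; the gripper's body (78 mm by 193 mm) begins 47 mm behind the grasp point.
Start: joints at [86.809, 20.546, 0.682, 0, -70.136, -16.507], TCP at [0.228, 0.635, 0.405] pointing down, gripper open.
Joint ranges: [-176.03, 176.03], [-82.01, 121.73], [-58.28, 71.71], [-173.87, 95.51], [-174.79, -0.11], [-173.66, 173.66]. Speed limits (degrees/s): [136.94, 136.94, 172.46, 180, 180, 180].

### API

Orientations are given as [roll, pitch, yaw] about the fixed x, y, z axes, in that order (R = Rz(yaw) Ry(pitch) Rx(roll)).
In Python, from plant import r gives the robot as it stands. The module is installed in compiled form; this text tells all that it offers.
- The arm moves only by the shell command python3 -m pendant 'ROWS' [FORCE]. ROWS is JSON, a list that holds one entry, the list of rows, each a list of 7 numbers: the shift along the tool's x, y, z in m, then the turn, a rotation vector about the tool's x, y, z in degrees, then the gripper command: -1 is shut, 1 is fully open, values between are in proportion. A call has 1 to 5 rows; each row is the pose to reach, as a shift and turn from the pose commanded when the call began, along the tool's axes at that moment; what a row does not reach only later rows make up. A row lasts 1/10 s, in which the tool goes at most 50 mm and 8.59 degrees, less where a joint would pass 70% of its speed; a pose out of reach is approached as far as the arm can. A call with a gripper value outside its range is refused whole. The fingers move at their own pace and stop on an object; FORCE is the grip in N (left out, the last holds). Time passes only in rows, so rows that repeat a pose let the fingers close. It gives the time, the measured TCP pose, the force, the opening and the grip force at its end, in the units of the state.
- r.get_state(): the state, without advancing time (a new reading comes with each control period).
- r.capture(name): name is "scene" or "top" or "wrist"; returns the picture (384x512x3 uint8, red, green, blue); there is no depth.
- r.camera_params(name): a dict with "fx", "fy", "cx", "cy" (pixels), "R" (3x3) and "t" (3): a world point X has camera coordinates R X + t. Camera axes: x right, y down, z forward; pixel columns grow to the right and rows downward; lengths in m; the calibration is good to about 2 mm. A picture is of the moment at which its call begins: read the wrist's pose just before it. camera_params takes no time and is no camera call; for the wrist camera it gives the pose at the moment of the call.
- r.close_job(): hands the job in; it is judged then, once.
The state is a dict: "time_s": time; "joints": joint angles; "qd": joint speeds; "joint_torque": joint torques, N m; "tcp_pos": TCP position; "eef_rot": TCP orientation; "contact_force": force on the tool from outside, world axes, zero at the start; "moment": the same for the moment, N m; "gripper_width": finger opening in m; "gripper_force": force on a finger pad.
Only numpy, scipy, OpenCV 4.12 (cv2) and the standard library are available. Lean on these libraries where they do the work, as an engineer would, in place of code of your own. Each camera call takes 0.05 s, during which the arm holds its last target. There are 200 camera calls.

## Working session

There is one attempt and no reset: what is moved stays moved. The work goes in short steps, Python scripts to look and compute and a shell command to move; the robot and the scene stay as the last step left them, time stands still between calls to the robot, and variables do not carry over. Pictures are saved under pics/ and viewed, at most 14 in all, crops included, and the job is handed in when it is done.

```bash
mkdir -p pics; cat > h.py <<'E'
import numpy as np, cv2
from plant import r
from scipy.spatial.transform import Rotation as Ro
def cap(n,f):
    p=r.camera_params(n); im=r.capture(n); cv2.imwrite('pics/'+f,im[:,:,::-1]); np.save('pics/'+f+'.npy',dict(p=p,im=im),allow_pickle=True); return p,im
def load(f):
    d=np.load('pics/'+f+'.npy',allow_pickle=True).item(); return d['p'],d['im']
def ray(p,u,v):
    R=np.array(p['R']);t=np.array(p['t']); d=R.T@np.array([(u-p['cx'])/p['fx'],(v-p['cy'])/p['fy'],1]); return -R.T@t,d
def onz(p,u,v,z):
    o,d=ray(p,u,v); return o+d*(z-o[2])/d[2]
def proj(p,X):
    c=np.array(p['R'])@np.array(X)+np.array(p['t']); return p['fx']*c[0]/c[2]+p['cx'],p['fy']*c[1]/c[2]+p['cy']
E
python3 - <<'E'
from h import *
for n in ('scene','top','wrist'):
    p,im=cap(n,n+'0.png'); print(n,p['fx'],-np.array(p['R']).T@p['t'])
a=[cv2.imread(f'pics/{n}0.png') for n in('scene','top')]
print(r.get_state())
E
```

```text
scene 473.31728442006676 [-0.57412958 -0.63468277  0.93149125]
top 354.73780776180934 [ 0.22782105 -0.04507297  1.52964506]
wrist 269.4261243960217 [0.29518801 0.61095161 0.38318516]
{'time_s': 0.15, 'joints': array([ 8.68095657e+01,  2.05827012e+01,  6.45519402e-01, -1.40720099e-02,
       -7.01346413e+01, -1.65066632e+01]), 'qd': array([ 0.0183038 , -0.13393545,  0.09690653,  0.24177506,  0.02243809,
        0.02905436]), 'joint_torque': array([-6.09087638e-04, -5.83273351e+01,  2.93292475e+01,  7.00128168e+00,
        8.81514803e-03, -1.13905794e-04]), 'tcp_pos': array([0.22746784, 0.63537139, 0.40392936]), 'eef_rot': array([ 1.79927378e+02, -7.72359711e-03, -1.97018828e+01]), 'contact_force': array([0.5339142 , 0.53838874, 0.5461028 ]), 'moment': array([-0.05756091,  0.04544025, -0.06158813]), 'gripper_force': 0.0, 'gripper_width': 0.08779048072759278}
```

View pics/scene0.png

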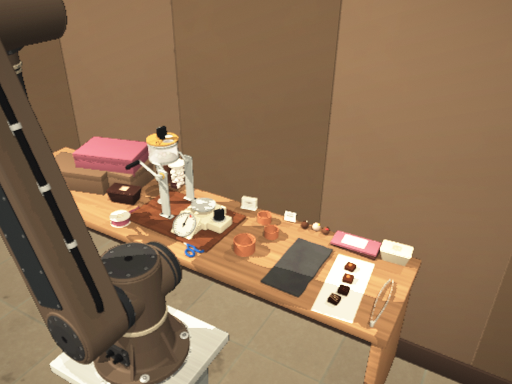

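View pics/top0.png

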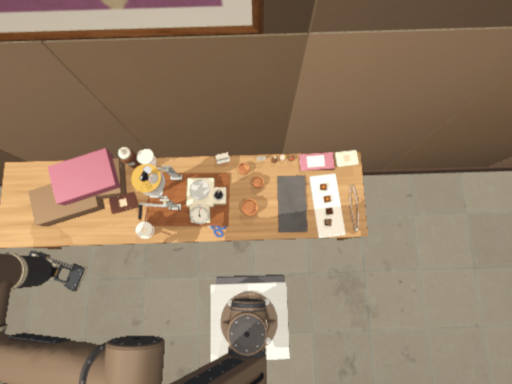

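```bash
python3 - <<'E'
from h import *
a=cv2.imread('pics/top0.png')[148:242,110:370]; a=cv2.resize(a,None,fx=3,fy=3,interpolation=cv2.INTER_CUBIC)
b=cv2.imread('pics/scene0.png')[122:264,115:315]; b=cv2.resize(b,None,fx=2.2,fy=2.2,interpolation=cv2.INTER_CUBIC)
m=np.zeros((282+312,780,3),np.uint8); m[:282]=a; m[282:282+b.shape[0],:b.shape[1]]=b; 
cv2.imwrite('pics/m1.png',m)
p,im=load('top0.png')
hsv=cv2.cvtColor(im,cv2.COLOR_RGB2HSV)
def blobs(mask,name,z,amin=15):
    n,l,s,c=cv2.connectedComponentsWithStats(mask.astype(np.uint8))
    for i in range(1,n):
        if s[i,4]>=amin: print(name,c[i].round(1),s[i],onz(p,*c[i],z).round(4))
roi=np.zeros(im.shape[:2],bool); roi[150:245,110:365]=1
g=im.astype(int)
blobs(roi&(g.max(2)<75)&(g.max(2)-g.min(2)<30),'dark',0.01,12)
blobs(roi&(g[:,:,0]>150)&(g[:,:,0]-g[:,:,2]>85)&(g[:,:,0]-g[:,:,1]>60),'copper',0.04,12)
blobs(roi&(g.sum(2)<150)&(np.arange(512)[None]>312),'bon',0.015,8)
# table colour
print(im[200,290],im[207,249],im[230,260],im[198,327],im[210,220])
E
```

```text
dark [144.5 176.2] [142 172   6   8  31] [0.6214 0.4425 0.01  ]
dark [218.2 195. ] [215 192   7   7  33] [0.5264 0.1185 0.01  ]
dark [139.9 211.2] [139 206   3  12  17] [0.4659 0.4573 0.01  ]
copper [243.2 168.1] [238 163  11  11  97] [0.6359 0.0055 0.04  ]
copper [167.3 179.8] [164 174  10  13  54] [0.5943 0.334  0.04  ]
copper [224.6 178.4] [218 174  11  12  81] [0.5925 0.0866 0.04  ]
copper [257.9 181.7] [253 177  11  11  96] [ 0.5733 -0.0567  0.04  ]
copper [176.8 192.3] [164 180  22  23 312] [0.5378 0.2921 0.04  ]
copper [322.8 186.6] [321 185   5   4  18] [ 0.5428 -0.3344  0.04  ]
copper [326.8 198.6] [325 197   5   4  18] [ 0.49   -0.3479  0.04  ]
copper [154.1 200.2] [150 199   9   4  28] [0.5067 0.3886 0.04  ]
copper [249.6 207. ] [242 199  16  17 218] [ 0.4644 -0.0178  0.04  ]
copper [158.8 211.4] [147 207  29  12 161] [0.4577 0.3674 0.04  ]
copper [217.2 219.3] [204 212  20  14 136] [0.4161 0.1204 0.04  ]
[123 115 107] [211 138  89] [183 137  92] [223 151  65] [140  85  52]
```

View pics/m1.png

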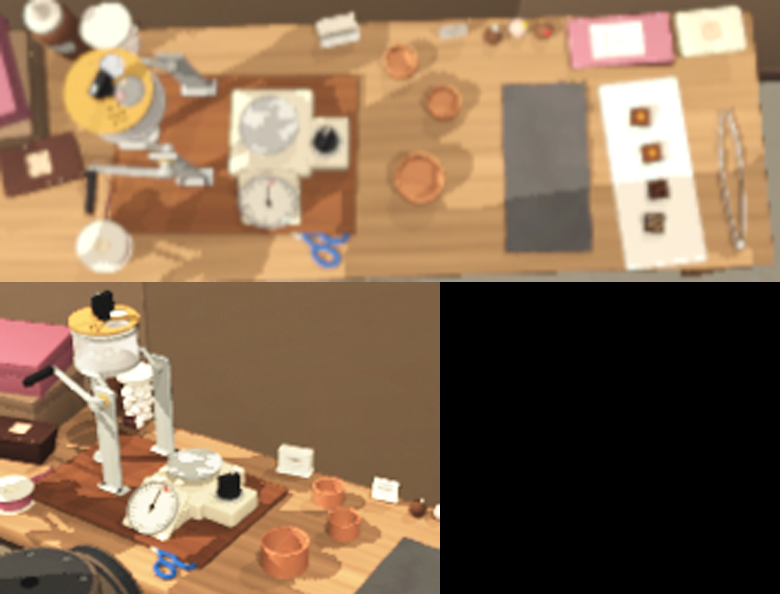

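```bash
cat >> h.py <<'E'
def T(s=None):
    s=s or r.get_state(); return np.array(s['tcp_pos']),Ro.from_euler('xyz',s['eef_rot'],degrees=True)
def plan(*tg,p0=None,yaw0=None):
    """targets (x,y,z,yaw) tool down; prints sequential shifts (assuming each reached)"""
    p,R=T()
    for t in tg:
        R2=Ro.from_euler('xyz',[180,0,t[3]],degrees=True); d=np.array(t[:3])-p
        print(t,'shift',(R.inv().apply(d)).round(4),'rot',(R.inv()*R2).as_rotvec(degrees=True).round(2),'rows>=',int(np.ceil(max(np.linalg.norm(d)/.05,(R.inv()*R2).magnitude()*180/np.pi/8.59))))
        p,R=np.array(t[:3]),R2
def st():
    s=r.get_state(); print(round(s['time_s'],2),np.round(s['tcp_pos'],4),np.round(s['eef_rot'],2),'F',np.round(s['contact_force'],1),'w',round(s['gripper_width'],4),'gf',round(s['gripper_force'],1))
E
python3 - <<'E'
from h import *
p,im=load('wrist0.png'); print((np.array(p['R'])@T()[1].as_matrix()).round(3), p['cx'],p['cy'])
plan((.30,.45,.48,-45),(.38,.30,.52,-65),(.42,.19,.54,-90))
p,im=load('top0.png')
print('cap',onz(p,148.5,179,.24),'pan',onz(p,199.6,189.5,.062),'knob',onz(p,218.2,195,.08),'dial',onz(p,199.7,214,.05))
print('boardR',[onz(p,u,v,.012).round(3) for u,v in ((229,173),(229,226.5))])
E
```

```text
[[-0.     1.    -0.001]
 [-0.963 -0.001 -0.27 ]
 [-0.27   0.     0.963]] 256.62527471285546 192.9603776299688
(0.3, 0.45, 0.48, -45) shift [ 0.1308  0.1502 -0.0759] rot [ 7.00e-02 -2.00e-02  2.53e+01] rows>= 5
(0.38, 0.3, 0.52, -65) shift [ 0.1626  0.0495 -0.04  ] rot [-0. -0. 20.] rows>= 4
(0.42, 0.19, 0.54, -90) shift [ 0.1166  0.0102 -0.02  ] rot [ 0. -0. 25.] rows>= 3
cap [0.55044609 0.3534375  0.24      ] pan [0.5423588  0.19105307 0.062     ] knob [0.51262432 0.11073688 0.08      ] dial [0.43966599 0.19246745 0.05      ]
boardR [array([0.623, 0.069, 0.012]), array([0.387, 0.073, 0.012])]
```

```bash
python3 -m pendant '[[[0.13,0.15,-0.076,0,0,25,1],[0.13,0.15,-0.076,0,0,25,1],[0.13,0.15,-0.076,0,0,25,1],[0.13,0.15,-0.076,0,0,25,1],[0.13,0.15,-0.076,0,0,25,1]]]'
python3 -m pendant '[[[0.163,0.05,-0.04,0,0,20,1],[0.163,0.05,-0.04,0,0,20,1],[0.163,0.05,-0.04,0,0,20,1],[0.163,0.05,-0.04,0,0,20,1],[0.163,0.05,-0.04,0,0,20,1]]]'
python3 -m pendant '[[[0.117,0.01,-0.02,0,0,25,1],[0.117,0.01,-0.02,0,0,25,1],[0.117,0.01,-0.02,0,0,25,1],[0.117,0.01,-0.02,0,0,25,1],[0.117,0.01,-0.02,0,0,25,1]]]'
python3 - <<'E'
from h import *
st(); cap('wrist','w1.png'); im=cv2.imread('pics/w1.png'); cv2.imwrite('pics/w1b.png',cv2.resize(im,(800,600)))
E
```

```text
time_s: 0.65
tcp_pos: [0.3004, 0.4469, 0.4836]
eef_rot: [-179.8, 0.1, -44.8]
contact_force: [-0.9, 0.0, 0.9]
gripper_width: 0.0874
gripper_force: 0.0
time_s: 1.15
tcp_pos: [0.381, 0.298, 0.5218]
eef_rot: [-179.9, 0.0, -64.9]
contact_force: [-0.8, 0.6, 0.6]
gripper_width: 0.0878
gripper_force: 0.0
time_s: 1.65
tcp_pos: [0.4211, 0.1905, 0.5402]
eef_rot: [180.0, -0.0, -89.6]
contact_force: [0.2, -0.2, 0.6]
gripper_width: 0.0877
gripper_force: 0.0
1.65 [0.4211 0.1905 0.5402] [179.97  -0.   -89.63] F [ 0.2 -0.2  0.6] w 0.0877 gf 0.0
```

View pics/w1b.png

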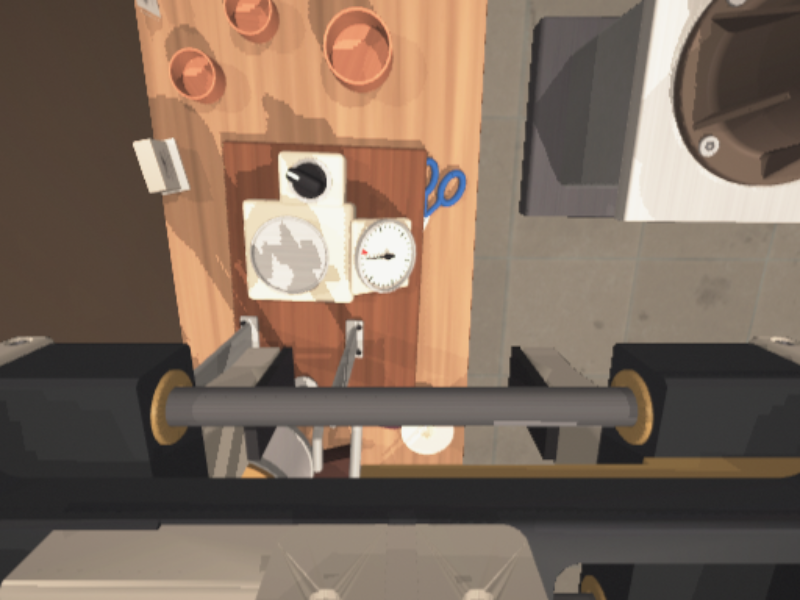

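```bash
python3 - <<'E'
from h import *
p,im=load('w1.png'); k=.64
f=lambda u,v,z:onz(p,u*k,v*k,z).round(4)
print('cup',f(358,48,.042),f(326,48,.042),f(391,48,.042))
a,b=f(222,141,.012),f(425,150,.012); print('board',a,b,np.degrees(np.arctan2(*(a-b)[[1,0]])),np.linalg.norm(a-b))
c,d=f(417,340,.012),b; e=d-c; print('side',np.degrees(np.arctan2(-e[0],e[1]))+180)
print('pan',f(289,254,.064),f(250,254,.064),f(328,254,.064),f(289,215,.064),f(289,293,.064))
print('knob',f(308,180,.09),f(308,180,.08),'dial',f(385,256,.05))
# knob cross with top view
p2,_=load('top0.png')
def tri(pts):
    A=np.zeros((3,3));bb=np.zeros(3)
    for pp,u,v in pts:
        o,d=ray(pp,u,v);d/=np.linalg.norm(d);M=np.eye(3)-np.outer(d,d);A+=M;bb+=M@o
    return np.linalg.solve(A,bb)
print('knob tri',tri([(p,308*k,180*k),(p2,218.2,195)]),'pan tri',tri([(p,289*k,254*k),(p2,199.6,189.5)]))
print('cupbase',onz(load('top0.png')[0],249.6,207,.042))
E
```

```text
cup [ 0.4645 -0.0136  0.042 ] [ 0.4968 -0.0134  0.042 ] [ 0.4313 -0.0138  0.042 ]
board [0.623  0.0726 0.012 ] [0.3933 0.0808 0.012 ] -2.0445187752391565 0.2298463182215456
side 358.68165853656876
pan [0.5419 0.1923 0.064 ] [0.5843 0.1926 0.064 ] [0.4995 0.1921 0.064 ] [0.5392 0.1506 0.064 ] [0.5448 0.2362 0.064 ]
knob [0.5116 0.115  0.09  ] [0.5137 0.1149 0.08  ] dial [0.4379 0.1962 0.05  ]
knob tri [0.52015625 0.11453376 0.04572176] pan tri [0.54204001 0.19161395 0.06347394]
cupbase [ 0.46398833 -0.01782049  0.042     ]
```

```bash
python3 - <<'E'
from h import *
plan((.464,-.016,.40,-90),(.464,-.016,.189,-90))
E
```

```text
(0.464, -0.016, 0.4, -90) shift [ 0.2072 -0.0416  0.1401] rot [ 0.05 -0.02  0.43] rows>= 6
(0.464, -0.016, 0.189, -90) shift [ 0.    -0.     0.211] rot [0. 0. 0.] rows>= 5
```

```bash
python3 -m pendant '[[[0.207,-0.042,0,0,0,0.4,1],[0.207,-0.042,0.05,0,0,0.4,1],[0.207,-0.042,0.1,0,0,0.4,1],[0.207,-0.042,0.14,0,0,0.4,1],[0.207,-0.042,0.14,0,0,0.4,1]]]'
python3 -m pendant '[[[0,0,0.14,0,0,0,1],[0,0,0.14,0,0,0,1],[0,0,0.14,0,0,0,1],[0,0,0.14,0,0,0,1]]]'
python3 - <<'E'
from h import *
st(); p,im=cap('wrist','w2.png'); g=im.astype(int)
m=(g[:,:,0]>130)&(g[:,:,0]-g[:,:,2]>75)&(g[:,:,0]-g[:,:,1]>50)
plan((.464,-.016,.189,-90))
cv2.imwrite('pics/w2b.png',cv2.resize(im[:,:,::-1],(640,480)))
E
```

```text
time_s: 2.2
tcp_pos: [0.4616, -0.0047, 0.4153]
eef_rot: [-179.9, 0.0, -89.9]
contact_force: [0.8, 1.0, -0.7]
gripper_width: 0.0875
gripper_force: 0.0
time_s: 2.6
tcp_pos: [0.4595, -0.0042, 0.2718]
eef_rot: [179.4, -0.2, -90.0]
contact_force: [-0.0, -0.1, 0.7]
gripper_width: 0.0878
gripper_force: 0.0
2.6 [ 0.4595 -0.0042  0.2718] [179.42  -0.19 -90.  ] F [-0.  -0.1  0.7] w 0.0878 gf 0.0
(0.464, -0.016, 0.189, -90) shift [ 0.0119 -0.0034  0.0859] rot [ 0.33 -0.15  0.05] rows>= 2
```

View pics/w2b.png

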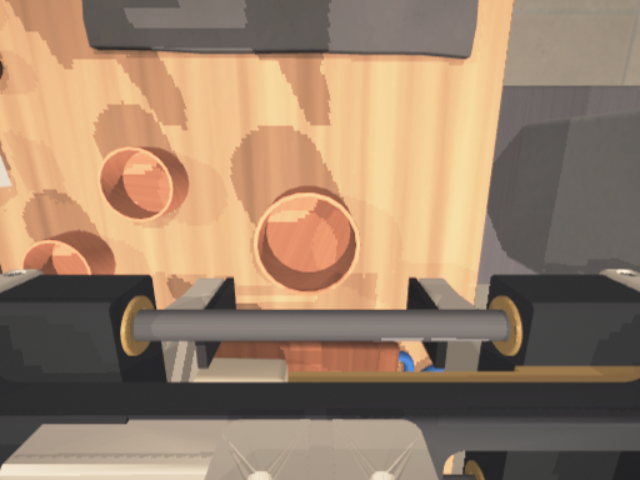

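```bash
python3 - <<'E'
from h import *
p,im=load('w2.png'); print([onz(p,u*.8,v*.8,.042).round(4) for u,v in((307,242),(255,242),(359,242),(307,193),(307,292))])
E
```

```text
[array([ 0.4655, -0.0185,  0.042 ]), array([ 0.499 , -0.0186,  0.042 ]), array([ 0.4319, -0.0183,  0.042 ]), array([ 0.4652, -0.05  ,  0.042 ]), array([0.4659, 0.0164, 0.042 ])]
```

```bash
python3 -m pendant '[[[0.013,-0.006,0,0,0,0,1],[0.013,-0.006,0.04,0,0,0,1],[0.013,-0.006,0.083,0,0,0,1],[0.013,-0.006,0.083,0,0,0,1]]]'
python3 -m pendant '[[[0,0,0,0,0,0,-0.2],[0,0,0,0,0,0,-0.2],[0,0,0,0,0,0,-0.2],[0,0,0,0,0,0,-0.2],[0,0,0,0,0,0,-0.2]]]' 12
python3 -m pendant '[[[0,0,-0.03,0,0,0,-0.2],[0,0,-0.08,0,0,0,-0.2],[0,0,-0.12,0,0,0,-0.2],[0,0,-0.12,0,0,0,-0.2]]]'
python3 - <<'E'
from h import *
plan((.543,.192,.31,-90),(.543,.192,.262,-90)); cap('top','t1.png')
E
```

```text
time_s: 3.05
tcp_pos: [0.467, -0.0171, 0.1918]
eef_rot: [179.7, -0.1, -90.0]
contact_force: [-0.6, -0.6, -0.1]
gripper_width: 0.088
gripper_force: 0.0
time_s: 3.55
tcp_pos: [0.4685, -0.017, 0.196]
eef_rot: [-179.8, 0.1, -90.1]
contact_force: [-3.0, 2.7, 9.9]
gripper_width: 0.0698
gripper_force: 12.0
time_s: 3.95
tcp_pos: [0.4693, -0.0171, 0.3208]
eef_rot: [-179.3, 0.2, -90.0]
contact_force: [-0.5, -0.5, -1.5]
gripper_width: 0.0696
gripper_force: 12.0
(0.543, 0.192, 0.31, -90) shift [-0.2091 -0.0735  0.0123] rot [-0.69  0.18 -0.02] rows>= 5
(0.543, 0.192, 0.262, -90) shift [ 0.    -0.     0.048] rot [0. 0. 0.] rows>= 1
```

```bash
python3 -m pendant '[[[0,0,-0.04,0,0,0,-0.2],[-0.05,-0.02,-0.04,0,0,0,-0.2],[-0.1,-0.04,-0.04,0,0,0,-0.2],[-0.15,-0.06,-0.04,0,0,0,-0.2],[-0.18,-0.074,-0.04,0,0,0,-0.2]]]'
python3 -m pendant '[[[-0.03,0,0,0,0,0,-0.2],[-0.03,0,0,0,0,0,-0.2],[-0.03,0,0.04,0,0,0,-0.2],[-0.03,0,0.065,0,0,0,-0.2],[-0.03,0,0.065,0,0,0,-0.2]]]'
python3 - <<'E'
from h import *
st(); plan((.543,.192,.262,-90)); cap('wrist','w3.png'); p,a=cap('scene','s3.png'); 
a=cv2.resize(a[110:270,110:270,::-1],(480,480),interpolation=cv2.INTER_CUBIC); cv2.imwrite('pics/s3b.png',a)
E
```

```text
time_s: 4.5
tcp_pos: [0.5418, 0.1643, 0.3536]
eef_rot: [180.0, 0.0, -90.1]
contact_force: [1.2, -0.8, -1.0]
gripper_width: 0.0695
gripper_force: 12.0
time_s: 5.0
tcp_pos: [0.5402, 0.1911, 0.2849]
eef_rot: [179.6, -0.2, -90.1]
contact_force: [-0.2, -0.7, -1.4]
gripper_width: 0.0695
gripper_force: 12.0
5.0 [0.5402 0.1911 0.2849] [179.62  -0.22 -90.15] F [-0.2 -0.7 -1.4] w 0.0695 gf 12.0
(0.543, 0.192, 0.262, -90) shift [-0.001  -0.003   0.0229] rot [ 0.38 -0.22 -0.15] rows>= 1
```

View pics/w3.png

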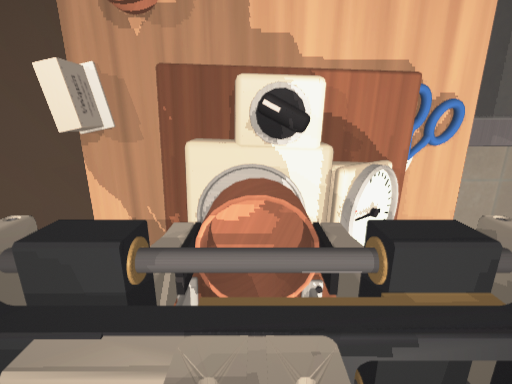

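```bash
python3 - <<'E'
from h import *
p,im=load('w3.png'); print([(n,onz(p,u,v,z).round(3)) for n,u,v,z in(('dialedge',343,205,.08),('dialtopbox',333,170,.08),('panL',201,205,.064),('panR',304,205,.064),('pantop',253,167,.064),('knob',281,112,.1),('knob',281,112,.08))])
E
```

```text
[('dialedge', array([0.476, 0.179, 0.08 ])), ('dialtopbox', array([0.485, 0.153, 0.08 ])), ('panL', array([0.582, 0.183, 0.064])), ('panR', array([0.501, 0.184, 0.064])), ('pantop', array([0.541, 0.154, 0.064])), ('knob', array([0.524, 0.115, 0.1  ])), ('knob', array([0.522, 0.114, 0.08 ]))]
```

```bash
cat >> h.py <<'E'
def tri(pts):
    A=np.zeros((3,3));bb=np.zeros(3)
    for pp,u,v in pts:
        o,d=ray(pp,u,v);d/=np.linalg.norm(d);M=np.eye(3)-np.outer(d,d);A+=M;bb+=M@o
    return np.linalg.solve(A,bb).round(4)
E
python3 - <<'E'
from h import *
p3,i3=load('w3.png');p1,i1=load('w1.png')
print('dial c',tri([(p3,372,203),(p1,246.4,163.8)]),'knob',tri([(p3,281,112),(p1,197,115)]))
a=cv2.resize(i3[60:250,180:420,::-1],(720,570),interpolation=cv2.INTER_CUBIC)
b=cv2.resize(i1[60:230,130:300,::-1],(600,600),interpolation=cv2.INTER_CUBIC)
c=np.zeros((600,800,3),np.uint8); c[:317,:400]=cv2.resize(a,(400,317)); c[:400,400:]=cv2.resize(b,(400,400)); c[317:597,:280]=cv2.resize(cv2.imread('pics/s3b.png'),(280,280)); c[400:600,400:600]=0
cv2.imwrite('pics/m3.png',c)
E
```

```text
dial c [0.4372 0.1943 0.0388] knob [0.5195 0.1141 0.0535]
```

View pics/m3.png

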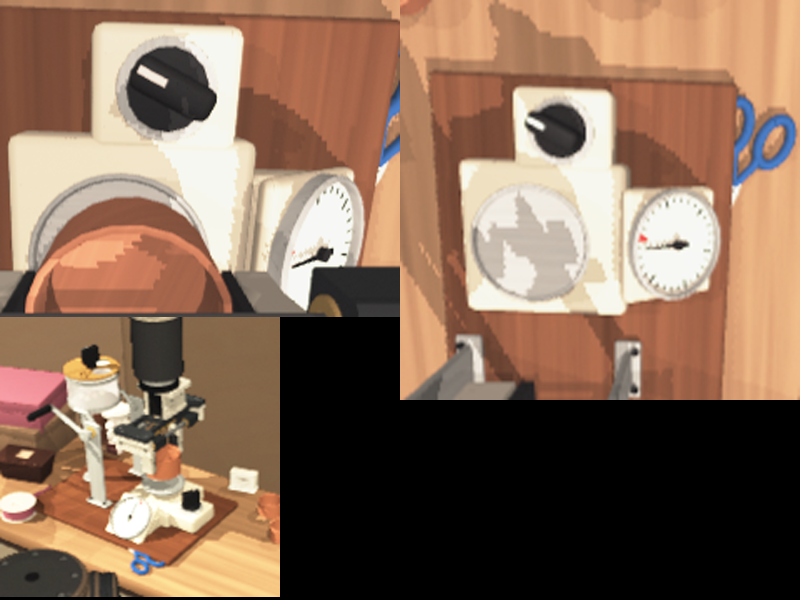

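```bash
python3 -m pendant '[[[-0.002,-0.002,0.012,0,0,0,-0.2],[-0.002,-0.002,0.022,0,0,0,-0.2],[-0.002,-0.002,0.028,0,0,0,-0.2],[-0.002,-0.002,0.032,0,0,0,-0.2],[-0.002,-0.002,0.032,0,0,0,-0.2]]]'
python3 - <<'E'
from h import *
st()
E
```

```text
time_s: 5.6
tcp_pos: [0.5438, 0.1943, 0.2561]
eef_rot: [180.0, -0.0, -90.1]
contact_force: [0.0, -0.0, -0.7]
gripper_width: 0.0698
gripper_force: 12.0
5.6 [0.5438 0.1943 0.2561] [ 1.7996e+02 -3.0000e-02 -9.0100e+01] F [ 0.  -0.  -0.7] w 0.0698 gf 12.0
```

```bash
python3 -m pendant '[[[0,0,0.002,0,0,0,-0.2],[0,0,0.003,0,0,0,-0.2],[0,0,0.004,0,0,0,-0.2],[0,0,0.004,0,0,0,-0.2]]]'
python3 -m pendant '[[[0,0,0.002,0,0,0,-0.2],[0,0,0.003,0,0,0,-0.2],[0,0,0.004,0,0,0,-0.2],[0,0,0.004,0,0,0,-0.2]]]'
```

```text
time_s: 6.0
tcp_pos: [0.544, 0.1944, 0.2528]
eef_rot: [-180.0, 0.0, -90.1]
contact_force: [-0.1, 0.0, -0.5]
gripper_width: 0.0694
gripper_force: 12.0
time_s: 6.4
tcp_pos: [0.5441, 0.1945, 0.2487]
eef_rot: [-180.0, 0.0, -90.1]
contact_force: [-0.1, -0.1, 0.6]
gripper_width: 0.0698
gripper_force: 12.0
```

```bash
python3 -m pendant '[[[0,0,0,0,0,0,0.7],[0,0,0,0,0,0,0.75],[0,0,0,0,0,0,0.75],[0,0,0,0,0,0,0.75]]]'
python3 -m pendant '[[[0,0,-0.02,0,0,0,0.75],[0,0,-0.05,0,0,0,0.75],[0,0,-0.09,0,0,0,0.8],[0,0,-0.12,0,0,0,1],[0,0,-0.12,0,0,0,1]]]'
python3 - <<'E'
from h import *
st(); 
plan((.50,.16,.42,-90))
E
```

```text
time_s: 6.8
tcp_pos: [0.5438, 0.1943, 0.2486]
eef_rot: [180.0, -0.0, -90.1]
contact_force: [-0.0, -0.3, -0.6]
gripper_width: 0.0765
gripper_force: 0.0
time_s: 7.3
tcp_pos: [0.545, 0.1949, 0.3737]
eef_rot: [-179.6, 0.2, -90.1]
contact_force: [-0.7, 0.3, -0.7]
gripper_width: 0.0863
gripper_force: 0.0
7.3 [0.545  0.1949 0.3737] [-179.6     0.23  -90.06] F [-0.7  0.3 -0.7] w 0.0863 gf 0.0
(0.5, 0.16, 0.42, -90) shift [ 0.0347  0.0446 -0.0468] rot [-0.4   0.23 -0.06] rows>= 2
```

```bash
python3 -m pendant '[[[0.045,0.085,-0.03,0,0,0,1],[0.045,0.085,-0.03,0,0,0,1],[0.045,0.085,-0.03,0,0,0,1]]]'
python3 - <<'E'
from h import *
st(); p,i=cap('wrist','w4.png'); 
cv2.imwrite('pics/w4b.png',cv2.resize(i[40:260,100:400,::-1],(800,587),interpolation=cv2.INTER_CUBIC))
E
```

```text
time_s: 7.6
tcp_pos: [0.4554, 0.1471, 0.4003]
eef_rot: [-179.9, 0.1, -90.1]
contact_force: [1.2, 1.1, 0.7]
gripper_width: 0.0874
gripper_force: 0.0
7.6 [0.4554 0.1471 0.4003] [-1.7994e+02  1.0000e-01 -9.0110e+01] F [1.2 1.1 0.7] w 0.0874 gf 0.0
```

View pics/w4b.png

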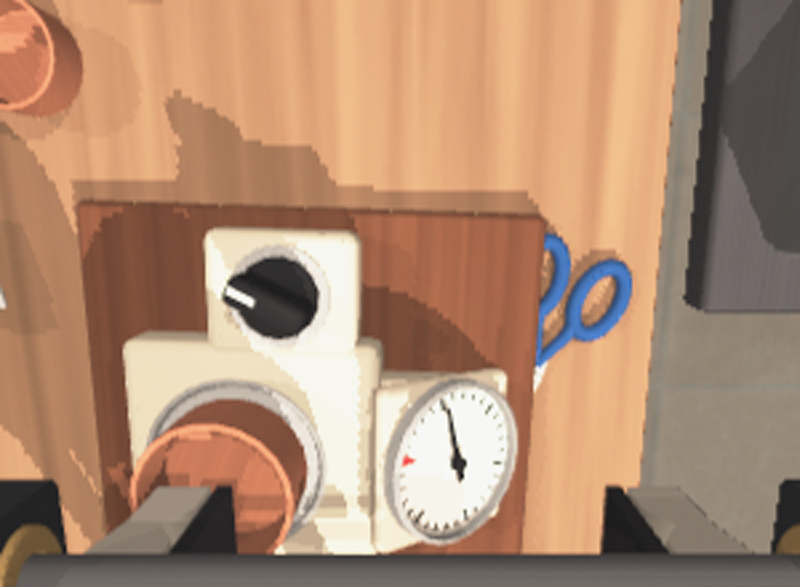

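```bash
python3 - <<'E'
from h import *
from scipy.optimize import least_squares
p1=load('w1.png')[0];p3=load('w3.png')[0];p4=load('w4.png')[0]
S=tri([(p1,187.8,112.7),(p3,271.2,105),(p4,189.6,151)]); print('stroke',S, [np.round(proj(p,S),1) for p in(p1,p3,p4)])
c4=lambda u,v:(100+u*.375,40+v*.375)
z=S[2]
a=onz(p4,*c4(252,303),z);b=onz(p4,*c4(226,288),z); print('dir',np.degrees(np.arctan2(*(b-a)[[1,0]])),np.linalg.norm(a-b),'inner end',a,'outer',b)
# dial
sy=np.radians(-2)
def pts(v):
    al,zc=v; C=onz(p4,*c4(459,464),zc)
    h=np.array([np.sin(sy),-np.cos(sy),0]); up=np.array([np.cos(sy)*np.cos(al),np.sin(sy)*np.cos(al),np.sin(al)]); n=np.cross(h,up)
    out=[]
    for q in((443,400),(407,461)):
        o,d=ray(p4,*c4(*q)); X=o+d*((C-o)@n)/(d@n)-C; out.append((X@h,X@up))
    return C,out
f=lambda v:[np.hypot(*q)-.031 for q in pts(v)[1]]
for al0 in(.5,1.):
    s=least_squares(f,[al0,.05],x_scale=[1,.05]); C,o=pts(s.x); print(s.x,s.cost,C,[np.arctan2(*q) for q in o])
for al in(.6,.8,1.0): 
    C,o=pts((al,.045)); print(al,[(np.hypot(*q).round(4),np.arctan2(*q).round(3)) for q in o])
E
```

```text
stroke [0.5285 0.1106 0.0806] [array([187.4, 112.3]), array([271.3, 106. ]), array([190.1, 151. ])]
dir -30.970873781030626 0.0120523668639124 inner end [0.52378667 0.11346536 0.0806    ] outer [0.53412072 0.10726319 0.0806    ]
[0.78789969 0.10456051] 1.809093285438209e-20 [0.43835058 0.17584016 0.10456051] [np.float64(1.1964681943365754), np.float64(0.2705755886811864)]
[0.78789971 0.10456051] 4.48475144167623e-19 [0.43835058 0.17584016 0.10456051] [np.float64(1.1964681873030338), np.float64(0.2705755934792367)]
0.6 [(np.float64(0.0362), np.float64(1.244)), (np.float64(0.0319), np.float64(0.225))]
0.8 [(np.float64(0.0378), np.float64(1.193)), (np.float64(0.0382), np.float64(0.273))]
1.0 [(np.float64(0.041), np.float64(1.104)), (np.float64(0.0497), np.float64(0.31))]
```

```bash
python3 - <<'E'
from h import *
plan((.49,.13,.38,-60),(.5195,.1155,.36,-31),(.5195,.1155,.234,-31))
E
```

```text
(0.49, 0.13, 0.38, -60) shift [ 0.0183 -0.033   0.02  ] rot [ -0.14   0.09 -30.08] rows>= 4
(0.5195, 0.1155, 0.36, -31) shift [ 0.0273 -0.0183  0.02  ] rot [ -0.   0. -29.] rows>= 4
(0.5195, 0.1155, 0.234, -31) shift [ 0.    -0.     0.126] rot [0. 0. 0.] rows>= 3
```

```bash
python3 -m pendant '[[[0.018,-0.033,0.02,0,0,-30,-0.2],[0.018,-0.033,0.02,0,0,-30,-0.2],[0.018,-0.033,0.02,0,0,-30,-0.2],[0.018,-0.033,0.02,0,0,-30,-0.2]]]'
python3 -m pendant '[[[0.027,-0.018,0.02,0,0,-29,-0.2],[0.027,-0.018,0.02,0,0,-29,-0.2],[0.027,-0.018,0.02,0,0,-29,-0.2],[0.027,-0.018,0.02,0,0,-29,-0.2],[0.027,-0.018,0.02,0,0,-29,-0.2]]]'
python3 - <<'E'
from h import *
st(); plan((.5195,.1155,.234,-31)); p,i=cap('wrist','w5.png'); print(proj(p,(.5195,.1155,.081)))
E
```

```text
time_s: 8.05
tcp_pos: [0.4925, 0.1316, 0.3775]
eef_rot: [179.9, -0.0, -59.8]
contact_force: [-0.4, -0.2, -0.3]
gripper_width: 0.061
gripper_force: 0.0
time_s: 8.55
tcp_pos: [0.5214, 0.1172, 0.3577]
eef_rot: [179.9, 0.0, -31.1]
contact_force: [0.3, -0.2, 0.3]
gripper_width: 0.0351
gripper_force: 0.0
8.55 [0.5214 0.1172 0.3577] [ 1.7993e+02  4.0000e-02 -3.1070e+01] F [ 0.3 -0.2  0.3] w 0.0351 gf 0.0
(0.5195, 0.1155, 0.234, -31) shift [-0.0007  0.0023  0.1237] rot [ 0.07  0.04 -0.07] rows>= 3
(np.float64(258.47812519734487), np.float64(193.85408064127043))
```

View pics/w5.png

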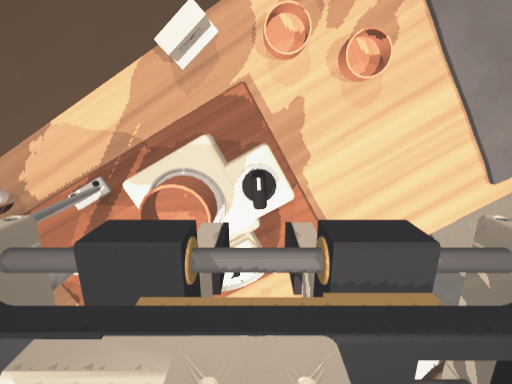

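```bash
python3 -m pendant '[[[0,0.002,0.04,0,0,0,-0.2],[0,0.002,0.08,0,0,0,-0.2],[0,0.002,0.11,0,0,0,-0.2],[0,0.002,0.123,0,0,0,-0.2],[0,0.002,0.123,0,0,0,-0.2]]]'
python3 -m pendant '[[[0,0,0,0,0,0,-0.9],[0,0,0,0,0,0,-0.9],[0,0,0,0,0,0,-0.9],[0,0,0,0,0,0,-0.9]]]' 15
python3 -m pendant '[[[0,0,0,0,0,8,-0.9],[0,0,0,0,0,16,-0.9],[0,0,0,0,0,24,-0.9],[0,0,0,0,0,32,-0.9],[0,0,0,0,0,40,-0.9]]]'
python3 -m pendant '[[[0,0,0,0,0,8,-0.9],[0,0,0,0,0,16,-0.9],[0,0,0,0,0,24,-0.9],[0,0,0,0,0,32,-0.9],[0,0,0,0,0,40,-0.9]]]'
python3 -m pendant '[[[0,0,0,0,0,8,-0.9],[0,0,0,0,0,16,-0.9],[0,0,0,0,0,24,-0.9],[0,0,0,0,0,30,-0.9],[0,0,0,0,0,30,-0.9]]]'
python3 - <<'E'
from h import *
st(); p,i=cap('wrist','w6.png'); print(proj(p,(.438,.195,.05)))
cap('scene','s6.png')
E
```

```text
time_s: 9.1
tcp_pos: [0.5195, 0.1151, 0.2335]
eef_rot: [179.8, 0.1, -31.2]
contact_force: [-0.4, 0.3, -0.9]
gripper_width: 0.035
gripper_force: 0.0
time_s: 9.5
tcp_pos: [0.5198, 0.1152, 0.2365]
eef_rot: [-180.0, -0.0, -31.1]
contact_force: [-2.4, -1.5, 5.0]
gripper_width: 0.014
gripper_force: 15.0
time_s: 10.0
tcp_pos: [0.5201, 0.1154, 0.2366]
eef_rot: [-179.9, 0.0, -71.4]
contact_force: [-0.3, -1.1, 4.0]
gripper_width: 0.0139
gripper_force: 15.0
time_s: 10.5
tcp_pos: [0.5205, 0.1154, 0.2366]
eef_rot: [-179.9, 0.1, -111.4]
contact_force: [1.0, -1.8, 1.2]
gripper_width: 0.0139
gripper_force: 15.0
time_s: 11.0
tcp_pos: [0.5207, 0.1153, 0.2366]
eef_rot: [-179.9, 0.1, -141.3]
contact_force: [3.8, -3.2, 0.7]
gripper_width: 0.0142
gripper_force: 15.0
11.0 [0.5207 0.1153 0.2366] [-1.7993e+02  1.4000e-01 -1.4130e+02] F [ 3.8 -3.2  0.7] w 0.0142 gf 15.0
(np.float64(431.6073703241981), np.float64(209.84686040281233))
```

View pics/w6.png

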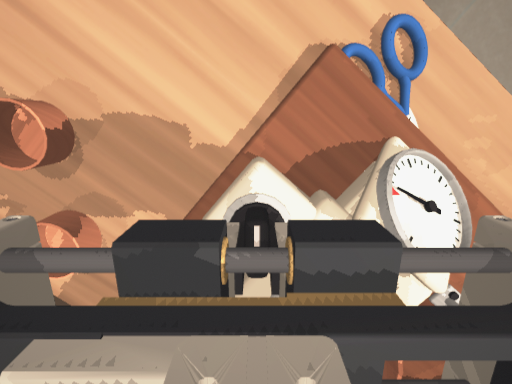

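```bash
python3 - <<'E'
from h import *
p,i=load('w6.png'); g=i[140:260,370:480].astype(int)
m=(g[:,:,0]>150)&(g[:,:,1]<110)&(g[:,:,2]<110); ys,xs=np.nonzero(m); print('red',xs.min(),xs.max(),ys.min(),ys.max(),xs.mean()+370,ys.mean()+140,len(xs))
cv2.imwrite('pics/w6b.png',cv2.resize(i[145:235,375:475,::-1],(600,540),interpolation=cv2.INTER_CUBIC))
E
```

```text
red 0 109 0 106 451.5481695568401 178.4335260115607 1038
```

View pics/w6b.png

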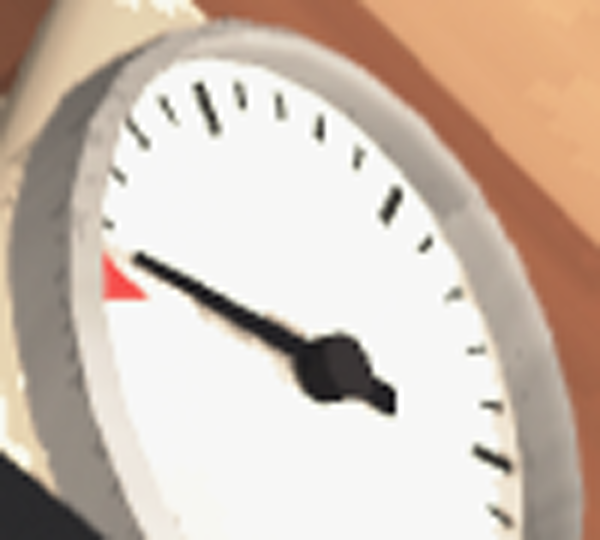

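```bash
python3 -m pendant '[[[0,0,0,0,0,6,-0.9],[0,0,0,0,0,11,-0.9],[0,0,0,0,0,11,-0.9]]]'
python3 -m pendant '[[[0,0,0,0,0,0,-0.3],[0,0,0,0,0,0,-0.3],[0,0,0,0,0,0,-0.3]]]'
python3 -m pendant '[[[0,0,-0.03,0,0,0,-0.3],[0,0,-0.08,0,0,0,-0.3],[0,0,-0.12,0,0,0,-0.3],[0,0,-0.12,0,0,0,-0.3]]]'
python3 - <<'E'
from h import *
st(); p,i=cap('wrist','w7.png'); u,v=proj(p,(.438,.195,.05)); print(u,v)
u,v=int(u),int(v);c=cv2.resize(i[v-70:v+60,u-80:u+80,::-1],(640,520),interpolation=cv2.INTER_CUBIC)
cv2.imwrite('pics/w7b.png',c)
E
```

```text
time_s: 11.4
tcp_pos: [0.5208, 0.1152, 0.2366]
eef_rot: [-179.9, 0.1, -152.2]
contact_force: [5.2, -2.9, 0.4]
gripper_width: 0.0141
gripper_force: 15.0
time_s: 11.7
tcp_pos: [0.5197, 0.1154, 0.2357]
eef_rot: [180.0, 0.0, -152.1]
contact_force: [0.0, -0.2, 0.3]
gripper_width: 0.0291
gripper_force: 0.0
time_s: 12.1
tcp_pos: [0.5212, 0.1161, 0.3618]
eef_rot: [-180.0, 0.6, -152.0]
contact_force: [0.6, 1.1, -0.1]
gripper_width: 0.0307
gripper_force: 0.0
12.1 [0.5212 0.1161 0.3618] [-179.97    0.58 -152.02] F [ 0.6  1.1 -0.1] w 0.0307 gf 0.0
357.8836701613306 150.02321276458466
```

View pics/w7b.png

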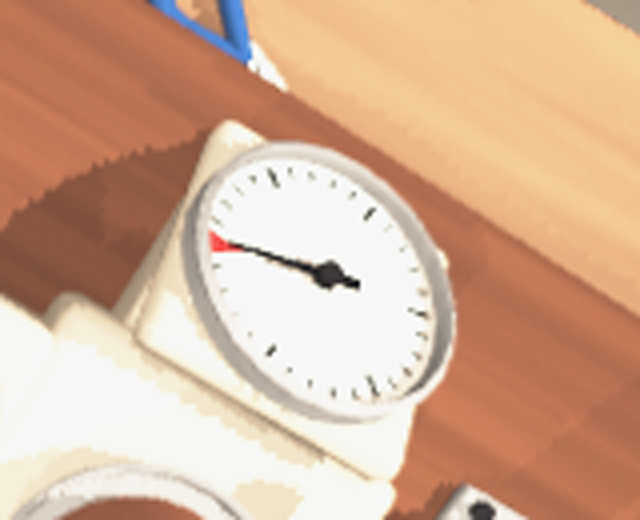

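```bash
python3 - <<'E'
from h import *
plan((.52,.16,.53,-115),(.55,.34,.56,-90),(.55,.40,.56,-90))
E
```

```text
(0.52, 0.16, 0.53, -115) shift [-0.0215  0.0393 -0.171 ] rot [ -0.09   0.35 -37.06] rows>= 5
(0.55, 0.34, 0.56, -90) shift [-0.1758  0.0489 -0.03  ] rot [  0.   0. -25.] rows>= 4
(0.55, 0.4, 0.56, -90) shift [-0.06 -0.   -0.  ] rot [0. 0. 0.] rows>= 2
```

```bash
python3 -m pendant '[[[0,0,-0.05,0,0,-7,0],[0,0,-0.1,0,0,-15,0],[-0.01,0.02,-0.15,0,0,-23,0],[-0.021,0.039,-0.171,0,0,-31,0],[-0.021,0.039,-0.171,0,0.3,-37,0]]]'
python3 -m pendant '[[[-0.176,0.049,-0.03,0,0,-25,0],[-0.176,0.049,-0.03,0,0,-25,0],[-0.176,0.049,-0.03,0,0,-25,0],[-0.176,0.049,-0.03,0,0,-25,0],[-0.176,0.049,-0.03,0,0,-25,0]]]'
cat > capm.py <<'E'
from h import *
def brass(im):
    hsv=cv2.cvtColor(im,cv2.COLOR_RGB2HSV).astype(int)
    m=((hsv[:,:,0]>16)&(hsv[:,:,0]<27)&(hsv[:,:,1]>150)&(hsv[:,:,2]>150)).astype(np.uint8); m[215:]=0
    return m
def look(f):
    p,im=cap('wrist',f); m=brass(im); n,l,s,c=cv2.connectedComponentsWithStats(m); k=1+np.argmax(s[1:,4]); print('brass',s[k],c[k])
    pts=np.argwhere(l==k)[:,::-1].astype(np.int32); hull=cv2.convexHull(pts); e=cv2.fitEllipse(hull); print('ell',e)
    M=np.zeros(m.shape,np.uint8); cv2.fillConvexPoly(M,hull,1); g=im.astype(int)
    b=((g.max(2)<60)&(M>0)).astype(np.uint8); n,l,s,c=cv2.connectedComponentsWithStats(b)
    if n>1:
        k=1+np.argmax(s[1:,4]); q=np.argwhere(l==k)[:,::-1].astype(np.int32); print('black',s[k],c[k].round(1),cv2.minAreaRect(q)); R=cv2.minAreaRect(q)
        B=np.zeros(m.shape,np.uint8); cv2.fillConvexPoly(B,cv2.convexHull(q),1); w=((g.min(2)>150)&(cv2.dilate(B,np.ones((5,5)))>0)).astype(np.uint8)
        n,l,s,c=cv2.connectedComponentsWithStats(w)
        for j in range(1,n):
            if s[j,4]>4: print('white',s[j],c[j].round(1),cv2.minAreaRect(np.argwhere(l==j)[:,::-1].astype(np.int32)))
    return p,im
E
python3 - <<'E'
from capm import *
st(); p,im=look('w8.png'); 
E
```

```text
time_s: 12.65
tcp_pos: [0.5205, 0.1615, 0.5298]
eef_rot: [-179.9, -0.0, -114.7]
contact_force: [0.2, 0.7, -0.4]
gripper_width: 0.0439
gripper_force: 0.0
time_s: 13.15
tcp_pos: [0.5509, 0.3445, 0.5528]
eef_rot: [179.6, -0.3, -89.9]
contact_force: [0.4, -0.4, -0.1]
gripper_width: 0.0438
gripper_force: 0.0
13.15 [0.5509 0.3445 0.5528] [179.62  -0.34 -89.9 ] F [ 0.4 -0.4 -0.1] w 0.0438 gf 0.0Traceback (most recent call last):
  File "<stdin>", line 2, in <module>
  File "capm.py", line 7, in look
    p,im=cap('wrist',f); m=brass(im); n,l,s,c=cv2.connectedComponentsWithStats(m); k=1+np.argmax(s[1:,4]); print('brass',s[k],c[k])
                                                                                       ~~~~~~~~~^^^^^^^^^
    return _wrapfunc(a, 'argmax', axis=axis, out=out, **kwds)
    return bound(*args, **kwds)
ValueError: attempt to get argmax of an empty sequence
```

```bash
python3 - <<'E'
from h import *
p,i=load('top0.png'); h=cv2.cvtColor(i,cv2.COLOR_RGB2HSV)
for q in((137,178),(148,190),(155,188),(158,175)): print(i[q[1],q[0]],h[q[1],q[0]])
p,i=load('w8.png'); print([proj(p,(.55,y,.28)) for y in(.3,.34,.38)]); h=cv2.cvtColor(i,cv2.COLOR_RGB2HSV)
for v in range(20,240,20): print(v,[tuple(int(a) for a in i[v,u]) for u in range(150,380,38)])
E
```

```text
[248 201 102] [ 20 150 248]
[238 191  96] [ 20 152 238]
[220 176 100] [ 19 139 220]
[235 193 112] [ 20 133 235]
[(np.float64(255.1170854614883), np.float64(150.61541463253823)), (np.float64(255.1272544621467), np.float64(192.0700543204995)), (np.float64(255.13663670246845), np.float64(230.31741068010925))]
20 [(83, 67, 55), (149, 108, 80), (129, 81, 59), (35, 33, 34), (159, 98, 71), (161, 99, 72), (232, 177, 129)]
40 [(85, 68, 57), (159, 115, 85), (193, 168, 140), (235, 204, 168), (125, 83, 63), (171, 105, 77), (169, 125, 96)]
60 [(85, 69, 57), (179, 129, 95), (201, 174, 146), (175, 107, 80), (244, 234, 208), (154, 95, 69), (52, 48, 48)]
80 [(87, 69, 57), (183, 132, 98), (206, 180, 151), (230, 146, 107), (247, 245, 229), (165, 110, 80), (54, 50, 50)]
100 [(87, 70, 57), (232, 176, 128), (222, 199, 166), (247, 245, 230), (157, 114, 89), (223, 164, 120), (143, 130, 114)]
120 [(89, 71, 58), (232, 177, 129), (128, 79, 60), (181, 110, 80), (171, 104, 76), (225, 167, 122), (148, 134, 118)]
140 [(89, 71, 59), (232, 175, 129), (240, 234, 226), (179, 110, 79), (109, 102, 97), (224, 165, 121), (152, 139, 122)]
160 [(90, 73, 59), (231, 174, 127), (165, 104, 78), (240, 199, 129), (185, 175, 163), (220, 160, 117), (152, 139, 123)]
180 [(92, 73, 60), (180, 130, 97), (244, 205, 126), (155, 146, 137), (244, 205, 126), (132, 97, 73), (155, 141, 125)]
200 [(91, 74, 60), (247, 246, 243), (243, 243, 243), (44, 41, 42), (244, 207, 128), (241, 222, 183), (156, 142, 125)]
220 [(39, 38, 40), (247, 246, 243), (244, 204, 124), (173, 158, 145), (241, 197, 121), (45, 44, 44), (39, 38, 39)]
```

```bash
sed -i 's/hsv\[:,:,1\]>150)&(hsv\[:,:,2\]>150)/hsv[:,:,1]>100)\&(hsv[:,:,2]>180)/' capm.py
python3 -m pendant '[[[-0.04,0,0,0,0,0,0],[-0.065,0,0,0,0,0,0],[-0.065,0,0,0,0,0,0]]]'
python3 - <<'E'
from capm import *
st(); look('w9.png')
E
python3 -m pendant '[[[-0.03,0,0,0,0,0,0],[-0.03,0.03,0,0,0,0,0],[-0.03,0.03,0,0,0,0,0]]]'
python3 - <<'E'
from capm import *
st(); look('w10.png')
E
```

```text
time_s: 13.5
tcp_pos: [0.5505, 0.4069, 0.5531]
eef_rot: [179.6, -0.3, -90.0]
contact_force: [0.1, 0.7, -0.5]
gripper_width: 0.0438
gripper_force: 0.0
13.5 [0.5505 0.4069 0.5531] [179.65  -0.33 -90.02] F [ 0.1  0.7 -0.5] w 0.0438 gf 0.0
brass [ 201   83  113  114 6218] [262.19813445 148.2692184 ]
ell ((256.9592590332031, 139.62442016601562), (112.09681701660156, 113.83110046386719), 178.84490966796875)
black [238 132  41  28 322] [255.  140.8] ((258.4913635253906, 143.85345458984375), (41.49283218383789, 21.140335083007812), 23.198591232299805)
white [246 130  11   3  22] [251.7 130.6] ((251.0, 131.0), (2.0, 10.0), 90.0)
white [236 132   5  18  32] [237.2 141. ] ((237.56552124023438, 140.61380004882812), (17.029386520385742, 3.8756535053253174), 86.633544921875)
white [262 148  15   9  69] [268.8 152. ] ((268.76727294921875, 152.04310607910156), (14.837629318237305, 4.464419364929199), 23.198591232299805)
time_s: 13.85
tcp_pos: [0.519, 0.4342, 0.5555]
eef_rot: [179.7, -0.2, -90.1]
contact_force: [-0.8, -0.2, 0.0]
gripper_width: 0.0438
gripper_force: 0.0
13.85 [0.519  0.4342 0.5555] [179.74  -0.24 -90.06] F [-0.8 -0.2  0. ] w 0.0438 gf 0.0
brass [ 167   50  115  120 6541] [230.41813178 121.08683688]
ell ((223.88858032226562, 109.3199234008789), (113.86137390136719, 120.04712677001953), 159.74728393554688)
black [198  97  44  30 314] [222.6 111.5] ((220.00003051757812, 110.5), (45.16857147216797, 20.57182502746582), 26.56505012512207)
white [196  95  13  24  62] [200.3 109.2] ((200.06288146972656, 107.91181182861328), (24.039716720581055, 9.615887641906738), 72.34988403320312)
white [213  98  12   3  26] [218.2  98.9] ((218.5, 99.0), (11.0, 2.0), -0.0)
white [223 112  15  10  72] [229.7 116.5] ((229.7113494873047, 116.64949035644531), (15.230192184448242, 4.670592308044434), 23.96249008178711)
```

```bash
python3 - <<'E'
from capm import *
a,ia=load('w9.png');b,ib=load('w10.png')
s=tri([(a,268.8,152),(b,229.7,116.5)]); print('stroke',s)
d=tri([(a,256.96,139.6),(b,223.9,109.3)]); print('disc',d, 'dia', 113*(r and 1)*np.linalg.norm(onz(a,256.96,139.6,d[2])-(-np.array(a['R']).T@a['t']))/a['fx'])
for p,q in((a,(268.77,152.04,23.2)),(b,(229.71,116.65,23.96))):
    t=np.radians(q[2]); e1=onz(p,q[0]+7*np.cos(t),q[1]+7*np.sin(t),s[2]);e0=onz(p,q[0]-7*np.cos(t),q[1]-7*np.sin(t),s[2]); print(np.degrees(np.arctan2(*(e1-e0)[[1,0]])),np.linalg.norm(e1-e0),e1)
E
```

```text
stroke [0.5385 0.3599 0.3138]
disc [0.5477 0.353  0.2706] dia 0.11029894771338589
156.92523506243012 0.011383236377185448 [0.53329517 0.36214758 0.3138    ]
156.5255811316822 0.01088435452849266 [0.5335411  0.36219409 0.3138    ]
```

```bash
python3 - <<'E'
from h import *
plan((.535,.39,.555,-57),(.5485,.3545,.555,-23.2),(.5485,.3545,.466,-23.2))
E
```

```text
(0.535, 0.39, 0.555, -57) shift [ 0.0439 -0.0152  0.0012] rot [  0.25  -0.15 -33.06] rows>= 4
(0.5485, 0.3545, 0.555, -23.2) shift [0.0371 0.008  0.    ] rot [  0.    0.  -33.8] rows>= 4
(0.5485, 0.3545, 0.466, -23.2) shift [ 0.    -0.     0.089] rot [0. 0. 0.] rows>= 2
```

```bash
python3 -m pendant '[[[0.044,-0.015,0.001,0,0,-33,-0.2],[0.044,-0.015,0.001,0,0,-33,-0.2],[0.044,-0.015,0.001,0,0,-33,-0.2],[0.044,-0.015,0.001,0,0,-33,-0.2]]]'
python3 -m pendant '[[[0.037,0.008,0,0,0,-33.8,-0.2],[0.037,0.008,0,0,0,-33.8,-0.2],[0.037,0.008,0,0,0,-33.8,-0.2],[0.037,0.008,0,0,0,-33.8,-0.2],[0.037,0.008,0,0,0,-33.8,-0.2]]]'
python3 - <<'E'
from capm import *
st(); p,i=look('w11.png'); print(proj(p,(.5485,.3545,.314))); plan((.5485,.3545,.466,-23.2))
E
```

```text
time_s: 14.3
tcp_pos: [0.5362, 0.3889, 0.5553]
eef_rot: [179.7, -0.1, -56.9]
contact_force: [0.1, 0.1, -0.7]
gripper_width: 0.0353
gripper_force: 0.0
time_s: 14.8
tcp_pos: [0.5494, 0.354, 0.5552]
eef_rot: [179.7, 0.1, -23.3]
contact_force: [-0.7, 0.1, 0.0]
gripper_width: 0.0352
gripper_force: 0.0
14.8 [0.5494 0.354  0.5552] [ 1.7975e+02  9.0000e-02 -2.3260e+01] F [-0.7  0.1  0. ] w 0.0352 gf 0.0
brass [ 202  140   75   75 2590] [228.45752896 179.87799228]
ell ((241.13818359375, 178.2821044921875), (67.06404113769531, 94.52767181396484), 48.1590690612793)
black [245 179  15  30 179] [251.6 187.9] ((249.9500274658203, 192.64999389648438), (11.067971229553223, 30.35786247253418), 18.434947967529297)
white [246 177   8   3  16] [249.7 177.9] ((249.5, 178.0), (2.0, 7.0), 90.0)
(np.float64(254.98512831431276), np.float64(205.10351548504568))
(0.5485, 0.3545, 0.466, -23.2) shift [-0.0007 -0.0004  0.0892] rot [ 0.26  0.09 -0.34] rows>= 2
```

```bash
python3 -m pendant '[[[-0.001,-0.0015,0.04,0,0,0,-0.2],[-0.001,-0.0015,0.07,0,0,0,-0.2],[-0.001,-0.0015,0.089,0,0,0,-0.2],[-0.001,-0.0015,0.089,0,0,0,-0.2]]]'
python3 -m pendant '[[[0,0,0,0,0,0,-0.5],[0,0,0,0,0,0,-0.6],[0,0,0,0,0,0,-0.75],[0,0,0,0,0,0,-0.9],[0,0,0,0,0,0,-0.9]]]' 10
```

```text
time_s: 15.25
tcp_pos: [0.548, 0.3561, 0.4627]
eef_rot: [179.4, 0.2, -23.5]
contact_force: [0.4, -0.7, 0.1]
gripper_width: 0.0348
gripper_force: 0.0
time_s: 15.75
tcp_pos: [0.5484, 0.3567, 0.4673]
eef_rot: [179.8, 0.0, -23.3]
contact_force: [-2.3, -1.8, 6.2]
gripper_width: 0.0139
gripper_force: 10.0
```

```bash
python3 -m pendant '[[[0,0,0,0,0,8,-0.9],[0,0,0,0,0,16,-0.9],[0,0,0,0,0,24,-0.9],[0,0,0,0,0,32,-0.9],[0,0,0,0,0,40,-0.9]]]'
python3 -m pendant '[[[0,0,0,0,0,8,-0.9],[0,0,0,0,0,16,-0.9],[0,0,0,0,0,24,-0.9],[0,0,0,0,0,32,-0.9],[0,0,0,0,0,40,-0.9]]]'
python3 -m pendant '[[[0,0,0,0,0,7,-0.9],[0,0,0,0,0,7,-0.9]]]'
python3 -m pendant '[[[0,0,0,0,0,0,-0.5],[0,0,0,0,0,0,-0.3],[0,0,0,0,0,0,-0.2],[0,0,0,0,0,0,-0.2]]]'
python3 -m pendant '[[[0,0,-0.03,0,0,0,-0.2],[0,0,-0.07,0,0,0,-0.2],[0,0,-0.09,0,0,0,-0.2],[0,0,-0.09,0,0,0,-0.2]]]'
python3 - <<'E'
from h import *
st(); plan((.55,.42,.56,-90))
E
```

```text
time_s: 16.25
tcp_pos: [0.5485, 0.3568, 0.4673]
eef_rot: [179.8, -0.1, -63.6]
contact_force: [-1.5, -0.7, 4.9]
gripper_width: 0.014
gripper_force: 10.0
time_s: 16.75
tcp_pos: [0.5486, 0.3568, 0.4673]
eef_rot: [180.0, -0.2, -103.6]
contact_force: [-0.0, -2.1, 5.5]
gripper_width: 0.0138
gripper_force: 10.0
time_s: 16.95
tcp_pos: [0.5486, 0.3568, 0.4673]
eef_rot: [180.0, -0.2, -110.6]
contact_force: [-0.1, -1.5, 5.5]
gripper_width: 0.0139
gripper_force: 10.0
time_s: 17.35
tcp_pos: [0.5483, 0.3571, 0.4656]
eef_rot: [179.9, -0.3, -110.3]
contact_force: [0.3, -0.2, -0.5]
gripper_width: 0.0339
gripper_force: 0.0
time_s: 17.75
tcp_pos: [0.5489, 0.3572, 0.5598]
eef_rot: [-179.9, 0.0, -110.3]
contact_force: [0.5, 0.0, 0.0]
gripper_width: 0.035
gripper_force: 0.0
17.75 [0.5489 0.3572 0.5598] [-1.7994e+02  3.0000e-02 -1.1029e+02] F [0.5 0.  0. ] w 0.035 gf 0.0
(0.55, 0.42, 0.56, -90) shift [-0.0593  0.0207 -0.0002] rot [-6.000e-02  2.000e-02 -2.029e+01] rows>= 3
```

```bash
python3 -m pendant '[[[-0.06,0.02,0,0,0,-20,-0.2],[-0.06,0.02,0,0,0,-20,-0.2],[-0.06,0.02,0,0,0,-20,-0.2],[-0.06,0.02,0,0,0,-20,-0.2]]]'
python3 - <<'E'
from capm import *
st(); p,i=look('w12.png'); cv2.imwrite('pics/w12b.png',cv2.resize(i[60:230,150:360,::-1],(780,631))[:600])
E
```

```text
time_s: 18.15
tcp_pos: [0.5507, 0.4213, 0.5539]
eef_rot: [179.7, -0.3, -90.2]
contact_force: [-0.7, -0.8, -0.1]
gripper_width: 0.0347
gripper_force: 0.0
18.15 [0.5507 0.4213 0.5539] [179.71  -0.3  -90.22] F [-0.7 -0.8 -0.1] w 0.0347 gf 0.0
brass [ 201   66  113  119 6040] [254.35397351 131.97301325]
ell ((257.3681945800781, 124.10520935058594), (113.2215576171875, 117.19723510742188), 3.299859046936035)
black [245 107  27  42 245] [255.4 124.7] ((256.800048828125, 127.60001373291016), (19.606122970581055, 43.63943862915039), 18.434946060180664)
white [266 121   7  18  35] [269.1 127.9] ((268.2500305175781, 129.25), (2.5298221111297607, 18.024980545043945), 18.43494987487793)
white [250 133   8  16  67] [253.5 140.4] ((253.4999542236328, 140.49998474121094), (4.186352729797363, 15.80561637878418), 19.98310661315918)
```

View pics/w12b.png

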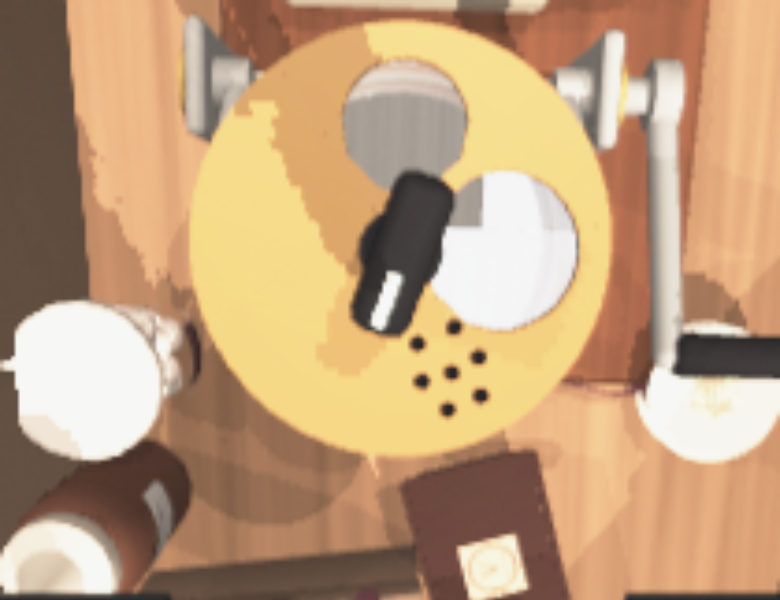

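```bash
python3 - <<'E'
from capm import *
p,i=load('w12.png'); g=i.astype(int)
b=((g.max(2)<62)).astype(np.uint8); b[:130]=0;b[185:]=0;b[:,:325]=0; n,l,s,c=cv2.connectedComponentsWithStats(b)
for k in range(1,n):
    if s[k,4]>20: print(s[k],c[k]); 
k=1+np.argmax(s[1:,4]); x0,y0,w,h,_=s[k]
print('grip', onz(p,x0,c[k][1],.213),onz(p,x0+w,c[k][1],.213), onz(p,*c[k],.213))
hubs=[(150+u/3.714,60+v/3.714) for u,v in((610,85),(190,80))]; print('hubs',[onz(p,*q,.175).round(4) for q in hubs])
# station guess
ya=np.radians(-2); O=np.array([.514,.254]); R=np.array([[np.cos(ya),-np.sin(ya)],[np.sin(ya),np.cos(ya)]]); print('pred',O+R@[-.12,.132],'axis at grip',O+R@[-.12,.05],'tipped',O+R@[-.12,-.033],'pan st',R.T@(np.array([.542,.193])-O),'cap st',R.T@(np.array([.5485,.3565])-O))
E
```

```text
[332 150  48  11 274] [353.86131387 153.89051095]
grip [0.45853534 0.38892268 0.213     ] [0.40132057 0.38920615 0.213     ] [0.43249215 0.38905171 0.213     ]
hubs [array([0.4759, 0.3055, 0.175 ]), array([0.6163, 0.3035, 0.175 ])]
pred [0.39867983 0.39010753] axis at grip [0.39581808 0.30815748] tipped [0.39292142 0.22520804] pan st [ 0.03011181 -0.05998565] cap st [0.03090179 0.10364159]
```

```bash
python3 - <<'E'
from h import *
plan((.49,.405,.55,-46),(.430,.389,.53,-2),(.430,.389,.375,-2))
E
```

```text
(0.49, 0.405, 0.55, -46) shift [0.0162 0.0606 0.0048] rot [  0.36  -0.16 -44.36] rows>= 6
(0.43, 0.389, 0.53, -2) shift [-0.0302  0.0543  0.02  ] rot [  0.   0. -44.] rows>= 6
(0.43, 0.389, 0.375, -2) shift [-0.    -0.     0.155] rot [0. 0. 0.] rows>= 4
```

```bash
python3 -m pendant '[[[0.016,0.061,0.005,0.3,0,-43,-0.2],[0.016,0.061,0.005,0.3,0,-43,-0.2],[0.016,0.061,0.005,0.3,0,-43,-0.2],[0.016,0.061,0.005,0.3,0,-43,-0.2],[0.016,0.061,0.005,0.3,0,-43,-0.2]]]'
python3 -m pendant '[[[-0.03,0.054,0.01,0,0,-43,-0.2],[-0.03,0.054,0.01,0,0,-43,-0.2],[-0.03,0.054,0.01,0,0,-43,-0.2],[-0.03,0.054,0.01,0,0,-43,-0.2],[-0.03,0.054,0.01,0,0,-43,-0.2]]]'
python3 - <<'E'
from h import *
st(); plan((.430,.389,.53,-2),(.430,.389,.373,-2))
p,i=cap('wrist','w13.png'); print(proj(p,(.43,.389,.213)))
g=i.astype(int); b=(g.max(2)<62).astype(np.uint8); b[215:]=0; n,l,s,c=cv2.connectedComponentsWithStats(b)
for k in range(1,n):
    if s[k,4]>60: print(s[k],c[k].round(1),onz(p,*c[k],.213).round(4))
E
```

```text
time_s: 18.7
tcp_pos: [0.4894, 0.4041, 0.5511]
eef_rot: [-180.0, -0.1, -47.1]
contact_force: [-0.1, -0.1, -0.1]
gripper_width: 0.0349
gripper_force: 0.0
time_s: 19.2
tcp_pos: [0.4294, 0.3895, 0.5411]
eef_rot: [179.9, -0.1, -4.1]
contact_force: [0.5, -0.4, -0.4]
gripper_width: 0.0351
gripper_force: 0.0
19.2 [0.4294 0.3895 0.5411] [ 1.7993e+02 -9.0000e-02 -4.1300e+00] F [ 0.5 -0.4 -0.4] w 0.0351 gf 0.0
(0.43, 0.389, 0.53, -2) shift [0.0006 0.0004 0.0111] rot [ 0.07 -0.09 -2.13] rows>= 1
(0.43, 0.389, 0.373, -2) shift [-0.    -0.     0.157] rot [0. 0. 0.] rows>= 4
(np.float64(256.69735549254864), np.float64(181.20045698015514))
[266  32  50  38 784] [289.8  54.3] [0.562 0.345 0.213]
[409  82  26  24 322] [420.1  93.5] [0.5137 0.2068 0.213 ]
[249 157  13  47 308] [255.8 175.1] [0.4374 0.3895 0.213 ]
```

```bash
python3 -m pendant '[[[0,0,0.05,0,0,-2,-0.2],[0,0,0.1,0,0,-2,-0.2],[0,0,0.14,0,0,-2,-0.2],[0,0,0.167,0,0,-2,-0.2],[0,0,0.167,0,0,-2,-0.2]]]'
python3 -m pendant '[[[0,0,0,0,0,0,-0.6],[0,0,0,0,0,0,-0.75],[0,0,0,0,0,0,-0.9],[0,0,0,0,0,0,-0.9],[0,0,0,0,0,0,-0.9]]]' 20
python3 - <<'E'
from h import *
p,R=T(); print(p)
# grip at p-.159z ; circle
ax=np.array([.306,.175]); u=p[1]-ax[0]; w=p[2]-.159-ax[1]; print('rel',u,w,np.hypot(u,w),np.degrees(np.arctan2(w,u)))
g0=np.radians(24.9)
prev=None
for th in range(0,133,12):
    f=g0+np.radians(th); y=.09*(np.cos(f)-np.cos(g0)); z=.09*(np.sin(f)-np.sin(g0))
    print(th,'dy %.4f dz %.4f'%(y,z))
E
```

```text
time_s: 19.75
tcp_pos: [0.4291, 0.3885, 0.3698]
eef_rot: [179.5, 0.2, -2.6]
contact_force: [-0.6, -0.2, 0.7]
gripper_width: 0.0351
gripper_force: 0.0
time_s: 20.25
tcp_pos: [0.4301, 0.391, 0.3758]
eef_rot: [-179.9, -0.2, -2.3]
contact_force: [-1.3, 5.5, 5.8]
gripper_width: 0.0133
gripper_force: 20.0
[0.43009015 0.3909628  0.37575662]
rel 0.08496280415306984 0.04175661558066188 0.09466938805286572 26.172703086619137
0 dy 0.0000 dz 0.0000
12 dy -0.0097 dz 0.0161
24 dy -0.0225 dz 0.0299
36 dy -0.0379 dz 0.0407
48 dy -0.0552 dz 0.0481
60 dy -0.0736 dz 0.0518
72 dy -0.0924 dz 0.0515
84 dy -0.1108 dz 0.0473
96 dy -0.1279 dz 0.0393
108 dy -0.1429 dz 0.0280
120 dy -0.1553 dz 0.0139
132 dy -0.1644 dz -0.0026
```

```bash
python3 -m pendant '[[[0,0.0097,-0.0161,0,0,0,-0.9],[0,0.0225,-0.0299,0,0,0,-0.9],[0,0.0379,-0.0407,0,0,0,-0.9],[0,0.0379,-0.0407,0,0,0,-0.9]]]'
python3 - <<'E'
from h import *
p,im=cap('wrist','w14.png'); st()
E
```

```text
time_s: 20.65
tcp_pos: [0.4285, 0.3533, 0.4194]
eef_rot: [-179.6, -0.4, -2.3]
contact_force: [-6.9, 8.4, 17.5]
gripper_width: 0.0131
gripper_force: 20.0
20.7 [0.4285 0.3536 0.4193] [-179.56   -0.37   -2.3 ] F [-7.5  8.  17.8] w 0.0131 gf 20.0
```

```bash
python3 -m pendant '[[[-0.001,0.0157,-0.0113,0,0,0,-0.9],[-0.001,0.0342,-0.0149,0,0,0,-0.9],[-0.001,0.0342,-0.0149,0,0,0,-0.9]]]'
```

```text
time_s: 21.0
tcp_pos: [0.4266, 0.317, 0.4326]
eef_rot: [-179.9, -0.3, -2.4]
contact_force: [1.6, -1.0, 11.6]
gripper_width: 0.0132
gripper_force: 20.0
```

```bash
python3 -m pendant '[[[-0.001,0.0188,-0.0022,0,0,0,-0.9],[-0.001,0.0371,0.0019,0,0,0,-0.9],[-0.002,0.0542,0.0099,0,0,0,-0.9],[-0.002,0.0542,0.0099,0,0,0,-0.9]]]'
```

```text
time_s: 21.4
tcp_pos: [0.4227, 0.2622, 0.4207]
eef_rot: [179.9, -0.3, -2.4]
contact_force: [13.6, -4.2, -4.5]
gripper_width: 0.0132
gripper_force: 20.0
```

```bash
python3 -m pendant '[[[0.002,0.0151,0.0113,0,0,0,-0.9],[0.003,0.0274,0.0255,0,0,0,-0.9],[0.003,0.0345,0.0375,0,0,0,-0.9],[0.003,0.0345,0.0375,0,0,0,-0.9],[0.003,0.0345,0.0375,0,0,0,-0.9]]]'
python3 - <<'E'
from h import *
s=r.get_state(); y,z=np.array(s['tcp_pos'])[1:]-[.309,.3425]; print(np.hypot(y,z),(np.degrees(np.arctan2(z,y))-24.9)*np.pi/180)
p,i=cap('scene','s14.png'); cap('top','t14.png'); p,i=cap('wrist','w15.png'); cv2.imwrite('pics/m15.png',np.hstack([cv2.resize(load('s14.png')[1][110:270,100:260,::-1],(400,400)),cv2.resize(i[:260,170:430,::-1],(400,400))]))
E
```

```text
time_s: 21.9
tcp_pos: [0.423, 0.2288, 0.3815]
eef_rot: [179.7, 0.0, -2.4]
contact_force: [1.3, -1.6, -7.2]
gripper_width: 0.0137
gripper_force: 20.0
0.08921034291995746 2.2541102464022384
```

```bash
for k in 1 2 3; do python3 -m pendant '[[[0,0,0,0,0,0,-0.9],[0,0,0,0,0,0,-0.9],[0,0,0,0,0,0,-0.9],[0,0,0,0,0,0,-0.9],[0,0,0,0,0,0,-0.9]]]' | grep -E 'time|tcp'; done
python3 - <<'E'
from h import *
p,i=cap('wrist','w16.png'); p0=load('w15.png')[1]
print(proj(p,(.438,.195,.05)),proj(p,(.542,.193,.06)))
pp,s=cap('scene','s16.png'); u,v=proj(pp,(.438,.195,.05)); u,v=int(u),int(v); print(u,v)
for f in('scene0.png','s6.png','s14.png','s16.png'):
    im=load(f)[1][v-14:v+15,u-14:u+15]; g=im.astype(int); d=(g.max(2)<110)&(np.hypot(*np.mgrid[-14:15,-14:15])<8); ys,xs=np.nonzero(d); print(f,len(xs),xs.mean()-14,ys.mean()-14, g.max(2)[4:25:2,4:25:2].tolist() if f=='s16.png' else '')
im=i.astype(int); 
E
```

```text
time_s: 22.55
tcp_pos: [0.4229, 0.2288, 0.3821]
time_s: 23.05
tcp_pos: [0.4229, 0.2289, 0.3821]
time_s: 23.55
tcp_pos: [0.4229, 0.2289, 0.3821]
(np.float64(284.15545542559494), np.float64(166.80159300606798)) (np.float64(285.6622287836496), np.float64(68.56735975218713))
184 222
scene0.png 3 -0.3333333333333339 1.666666666666666 
s6.png 1 0.0 2.0 
s14.png 1 0.0 2.0 
s16.png 1 0.0 2.0 [[165, 161, 159, 254, 255, 250, 248, 250, 255, 255, 237], [145, 152, 212, 210, 239, 254, 255, 255, 250, 252, 255], [121, 156, 214, 246, 254, 255, 255, 255, 253, 255, 243], [135, 163, 253, 255, 255, 255, 255, 255, 255, 255, 248], [205, 240, 255, 255, 255, 255, 255, 255, 255, 255, 254], [221, 255, 255, 255, 254, 255, 255, 255, 255, 255, 255], [245, 255, 255, 255, 255, 69, 254, 255, 255, 255, 253], [235, 255, 255, 255, 255, 255, 234, 255, 255, 255, 228], [226, 255, 255, 255, 255, 255, 255, 236, 255, 255, 199], [239, 255, 255, 255, 255, 255, 255, 255, 254, 226, 235], [254, 254, 254, 255, 255, 255, 254, 255, 232, 224, 215]]
```

```bash
python3 - <<'E'
from h import *
p,i=load('w16.png'); g=i.astype(int)[120:215,235:335]
wh=(g.min(2)>225).astype(np.uint8); n,l,s,c=cv2.connectedComponentsWithStats(wh)
for k in np.argsort(-s[1:,4])[:3]+1: print('white',s[k],c[k])
k=1+np.argmax(s[1:,4]); h=cv2.convexHull(np.argwhere(l==k)[:,::-1].astype(np.int32)); M=np.zeros(wh.shape,np.uint8); cv2.fillConvexPoly(M,h,1); print(cv2.fitEllipse(h))
red=(g[:,:,0]>170)&(g[:,:,1]<130)&(M>0); print('red',np.argwhere(red).mean(0)[::-1] if red.any() else None, red.sum())
d=((g.max(2)<110)&(M>0)).astype(np.uint8); n,l,s,c=cv2.connectedComponentsWithStats(d,connectivity=8)
for k in range(1,n):
    if s[k,4]>8:
        q=np.argwhere(l==k)[:,::-1]; e=np.linalg.svd(q-q.mean(0))[2][0]; t=(q-q.mean(0))@e; print('dark',s[k],c[k],'ends',q[t.argmin()],q[t.argmax()])
# brown count in cup interior region
E
```

```text
white [  19   27   58   38 1302] [45.83179724 44.66282642]
white [ 63   0  30   6 111] [80.13513514  2.06306306]
white [62 18 21  2 40] [71.975 18.5  ]
((47.48403549194336, 45.2961540222168), (37.297035217285156, 58.193092346191406), 84.62239837646484)
red [73.         41.45454545] 11
dark [39 45 24  7 56] [48.28571429 48.125     ] ends [39 47] [62 51]
```

```bash
python3 -m pendant '[[[0,-0.0071,-0.0116,0,0,0,-0.9],[0,-0.0194,-0.0257,0,0,0,-0.9],[0,-0.0345,-0.037,0,0,0,-0.9],[0,-0.0516,-0.0449,0,0,0,-0.9],[0,-0.0699,-0.0491,0,0,0,-0.9]]]'
python3 -m pendant '[[[0,-0.0188,-0.0003,0,0,0,-0.9],[0,-0.0373,0.0033,0,0,0,-0.9],[0,-0.0546,0.0107,0,0,0,-0.9],[0,-0.0698,0.0215,0,0,0,-0.9],[0,-0.0698,0.0215,0,0,0,-0.9]]]'
```

```text
time_s: 24.15
tcp_pos: [0.426, 0.2976, 0.4348]
eef_rot: [179.7, -0.2, -2.4]
contact_force: [-3.8, -10.5, 7.2]
gripper_width: 0.0132
gripper_force: 20.0
time_s: 24.65
tcp_pos: [0.4295, 0.3717, 0.4096]
eef_rot: [-179.9, -0.2, -2.3]
contact_force: [3.1, 4.8, -1.7]
gripper_width: 0.0135
gripper_force: 20.0
```

```bash
python3 -m pendant '[[[0,-0.011,0.015,0,0,0,-0.9],[0,-0.0185,0.032,0,0,0,-0.9],[0,-0.0195,0.037,0,0,0,-0.9],[0,-0.0195,0.037,0,0,0,-0.9]]]'

```

```text
time_s: 25.05
tcp_pos: [0.4305, 0.3905, 0.3758]
eef_rot: [-179.7, -0.4, -2.2]
contact_force: [-1.4, 4.3, 10.8]
gripper_width: 0.0131
gripper_force: 20.0
```

```bash
python3 -m pendant '[[[0,0,0,0,0,0,-0.3],[0,0,0,0,0,0,-0.2],[0,0,0,0,0,0,-0.2]]]' | tail -3
python3 -m pendant '[[[0,0,-0.04,0,0,0,-0.2],[0,0,-0.09,0,0,0,-0.2],[0,0,-0.13,0,0,0,-0.2],[0,0,-0.16,0,0,0,-0.2],[0,0,-0.16,0,0,0,-0.2]]]' | head -3
python3 - <<'E'
from h import *
plan((.48,.33,.54,-45),(.542,.27,.53,-88))
E
```

```text
contact_force: [0.6, -0.5, -0.0]
gripper_width: 0.0317
gripper_force: 0.0
time_s: 25.85
tcp_pos: [0.43, 0.3886, 0.5376]
eef_rot: [-179.7, -0.3, -2.4]
(0.48, 0.33, 0.54, -45) shift [ 0.0523  0.0565 -0.0024] rot [-0.37 -0.24 42.64] rows>= 5
(0.542, 0.27, 0.53, -88) shift [ 0.0863 -0.0014  0.01  ] rot [-0. -0. 43.] rows>= 6
```

```bash
python3 -m pendant '[[[0.052,0.056,-0.002,-0.3,-0.2,42.6,0],[0.052,0.056,-0.002,-0.3,-0.2,42.6,0],[0.052,0.056,-0.002,-0.3,-0.2,42.6,0],[0.052,0.056,-0.002,-0.3,-0.2,42.6,0],[0.052,0.056,-0.002,-0.3,-0.2,42.6,0]]]' | head -3
python3 -m pendant '[[[0.086,-0.001,0.01,0,0,42.6,0],[0.086,-0.001,0.01,0,0,42.6,0],[0.086,-0.001,0.01,0,0,42.6,0],[0.086,-0.001,0.01,0,0,42.6,0],[0.086,-0.001,0.01,0,0,42.6,0]]]' | head -3
python3 - <<'E'
from capm import *
st(); p,i=cap('wrist','w17.png'); u,v=proj(p,(.542,.193,.095)); print(u,v)
g=i.astype(int); u,v=int(u),int(v)
c=i[v-45:v+45,u-45:u+45]; cv2.imwrite('pics/w17b.png',np.hstack([cv2.resize(c[:,:,::-1],(420,420),interpolation=cv2.INTER_CUBIC)]))
m=((g[:,:,0]>130)&(g[:,:,0]-g[:,:,2]>60)&(g[:,:,0]-g[:,:,1]>40))[v-45:v+45,u-45:u+45].astype(np.uint8)
n,l,s,cc=cv2.connectedComponentsWithStats(m); k=1+np.argmax(s[1:,4]); h=cv2.convexHull(np.argwhere(l==k)[:,::-1].astype(np.int32)); e=cv2.fitEllipse(h); print('cup',s[k],e, onz(p,u-45+e[0][0],v-45+e[0][1],.095))
E
```

```text
time_s: 26.35
tcp_pos: [0.4795, 0.3301, 0.5337]
eef_rot: [179.5, -0.0, -45.4]
time_s: 26.85
tcp_pos: [0.5411, 0.27, 0.5236]
eef_rot: [179.7, -0.3, -88.0]
26.85 [0.5411 0.27   0.5236] [179.68  -0.34 -87.97] F [-0.6  0.8 -0.4] w 0.0437 gf 0.0
255.73369424573733 116.25124880989438
cup [  22   22   47   50 1571] ((44.67384338378906, 46.07965087890625), (47.035369873046875, 49.545021057128906), 172.7009735107422) [0.54350561 0.19421591 0.095     ]
```

View pics/w17b.png

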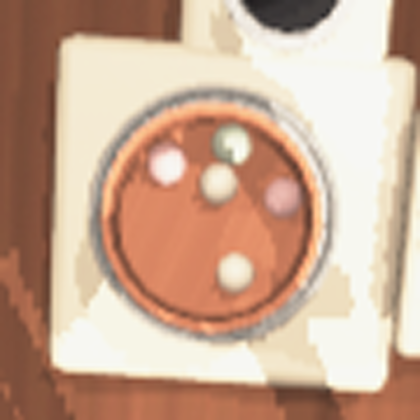

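```bash
python3 -m pendant '[[[0,0,-0.03,0,0,2,-0.2],[-0.05,0,-0.03,0,0,2,-0.2],[-0.1,0,-0.03,0,0,2,-0.2],[-0.15,-0.003,-0.03,0,0,2,-0.2],[-0.15,-0.003,-0.03,0,0,2,-0.2]]]' | head -3
python3 - <<'E'
from capm import *
st(); look('w18.png'); plan((.549,.3565,.555,-110),(.549,.3565,.467,-110))
E
```

```text
time_s: 27.4
tcp_pos: [0.537, 0.4261, 0.5501]
eef_rot: [179.6, -0.4, -89.2]
27.4 [0.537  0.4261 0.5501] [179.57  -0.44 -89.18] F [-0.  -0.1 -1.1] w 0.0348 gf 0.0
brass [ 186   60  115  120 6348] [240.00866415 127.01591052]
ell ((243.1798553466797, 119.18236541748047), (115.37068176269531, 119.84138488769531), 168.1106719970703)
black [229 101  27  44 620] [243.1 119.9] ((241.80136108398438, 122.3630142211914), (18.843624114990234, 44.35859298706055), 20.556045532226562)
white [254 116   3   7  15] [255.  118.2] ((255.0, 119.0), (6.0, 2.0), 90.0)
white [233 128   8  16  64] [236.7 135.7] ((236.75001525878906, 135.25001525878906), (4.110960960388184, 15.811387062072754), 18.434947967529297)
(0.549, 0.3565, 0.555, -110) shift [ 0.0676 -0.0109 -0.0037] rot [ 0.31 -0.52 20.77] rows>= 3
(0.549, 0.3565, 0.467, -110) shift [ 0.    -0.     0.088] rot [0. 0. 0.] rows>= 2
```

```bash
python3 -m pendant '[[[0.068,-0.011,-0.004,0.3,-0.4,20.8,-0.2],[0.068,-0.011,-0.004,0.3,-0.4,20.8,-0.2],[0.068,-0.011,-0.004,0.3,-0.4,20.8,-0.2],[0.068,-0.011,-0.004,0.3,-0.4,20.8,-0.2]]]' | head -3
python3 - <<'E'
from capm import *
p,_=load('w12.png'); print(onz(p,257.37,124.1,.2706)); p,_=load('w18.png'); print(onz(p,243.18,119.18,.2706)); st(); plan((.549,.3568,.467,-110))
E
```

```text
time_s: 27.85
tcp_pos: [0.5491, 0.3511, 0.5588]
eef_rot: [-179.9, 0.1, -110.4]
[0.54762472 0.35326432 0.2706    ]
[0.54782024 0.35297512 0.2706    ]
27.85 [0.5491 0.3511 0.5588] [-1.7987e+02  1.2000e-01 -1.1038e+02] F [-0.3  0.3 -0.1] w 0.0351 gf 0.0
(0.549, 0.3568, 0.467, -110) shift [-0.0052  0.0023  0.0918] rot [-0.13  0.12 -0.38] rows>= 2
```

```bash
python3 -m pendant '[[[-0.005,0.002,0.04,0,0,0,-0.2],[-0.005,0.002,0.07,0,0,0,-0.2],[-0.005,0.002,0.092,0,0,0,-0.2],[-0.005,0.002,0.092,0,0,0,-0.2]]]' | head -4
python3 -m pendant '[[[0,0,0,0,0,0,-0.5],[0,0,0,0,0,0,-0.6],[0,0,0,0,0,0,-0.75],[0,0,0,0,0,0,-0.9],[0,0,0,0,0,0,-0.9]]]' 10
python3 -m pendant '[[[0,0,0,0,0,8,-0.9],[0,0,0,0,0,16,-0.9],[0,0,0,0,0,24,-0.9],[0,0,0,0,0,32,-0.9],[0,0,0,0,0,40,-0.9]]]'
python3 -m pendant '[[[0,0,0,0,0,8,-0.9],[0,0,0,0,0,16,-0.9],[0,0,0,0,0,24,-0.9],[0,0,0,0,0,31,-0.9],[0,0,0,0,0,31,-0.9]]]'
python3 -m pendant '[[[0,0,0,0,0,0,-0.5],[0,0,0,0,0,0,-0.3],[0,0,0,0,0,0,-0.2],[0,0,0,0,0,0,-0.2]]]'
python3 -m pendant '[[[0,0,-0.03,0,0,0,-0.2],[0,0,-0.07,0,0,0,-0.2],[0,0,-0.09,0,0,0,-0.2],[0,0,-0.09,0,0,0,-0.2]]]' | head -3
```

```text
time_s: 28.25
tcp_pos: [0.5484, 0.3578, 0.4624]
eef_rot: [179.9, -0.2, -110.2]
contact_force: [-0.2, 1.2, 0.2]
time_s: 28.75
tcp_pos: [0.5488, 0.3584, 0.4679]
eef_rot: [-179.9, 0.2, -110.3]
contact_force: [-4.2, 2.3, 6.7]
gripper_width: 0.0142
gripper_force: 10.0
time_s: 29.25
tcp_pos: [0.5499, 0.3575, 0.468]
eef_rot: [-179.9, 0.3, -150.7]
contact_force: [3.8, -4.8, 4.1]
gripper_width: 0.0136
gripper_force: 10.0
time_s: 29.75
tcp_pos: [0.5503, 0.3564, 0.468]
eef_rot: [-179.9, 0.3, 178.4]
contact_force: [5.0, -6.8, 3.4]
gripper_width: 0.0142
gripper_force: 10.0
time_s: 30.15
tcp_pos: [0.549, 0.3584, 0.4663]
eef_rot: [180.0, 0.1, 178.7]
contact_force: [0.1, -0.8, -0.2]
gripper_width: 0.0342
gripper_force: 0.0
time_s: 30.55
tcp_pos: [0.549, 0.3581, 0.5604]
eef_rot: [179.7, 0.4, 178.7]
```

```bash
python3 - <<'E'
from h import *
plan((.549,.39,.56,-139),(.549,.425,.56,-96))
E
python3 -m pendant '[[[0,0,-0.01,0,0,-8,0],[0,0,-0.01,0,0,-16,0],[0,0,-0.01,0,0,-25,0],[0,0,-0.01,0,0,-34,0],[0,0,-0.01,0,0,-42.5,0]]]' | head -3
python3 - <<'E'
from h import *
st();plan((.549,.425,.56,-96))
E
```

```text
(0.549, 0.39, 0.56, -139) shift [0.0007 0.0319 0.0006] rot [  0.12   0.49 -42.33] rows>= 5
(0.549, 0.425, 0.56, -96) shift [-0.023   0.0264  0.    ] rot [  0.   0. -43.] rows>= 6
time_s: 31.05
tcp_pos: [0.5487, 0.3583, 0.5654]
eef_rot: [-180.0, 0.1, -139.2]
31.05 [0.5487 0.3583 0.5654] [-1.7996e+02  6.0000e-02 -1.3920e+02] F [ 0.  -0.7  0.4] w 0.0436 gf 0.0
(0.549, 0.425, 0.56, -96) shift [-0.0438  0.0503  0.0054] rot [-6.00e-02  4.00e-02 -4.32e+01] rows>= 6
```

```bash
python3 -m pendant '[[[-0.044,0.05,0.005,0,0,-42.9,0],[-0.044,0.05,0.005,0,0,-42.9,0],[-0.044,0.05,0.005,0,0,-42.9,0],[-0.044,0.05,0.005,0,0,-42.9,0],[-0.044,0.05,0.005,0,0,-42.9,0]]]' | head -3
python3 - <<'E'
from capm import *
st(); p,i=look('w19.png')
m=brass(i); n,l,s,c=cv2.connectedComponentsWithStats(m); k=1+np.argmax(s[1:,4]); q=cv2.convexHull(np.argwhere(l==k)[:,::-1].astype(np.int32)); e=cv2.fitEllipse(q); print(onz(p,*e[0],.2706))
plan((.549,.30,.55,-90),(.5435,.195,.45,-90),(.5435,.195,.247,-90))
E
```

```text
time_s: 31.55
tcp_pos: [0.5498, 0.4253, 0.56]
eef_rot: [-179.9, -0.0, -96.3]
31.55 [0.5498 0.4253 0.56  ] [-1.7994e+02 -2.0000e-02 -9.6270e+01] F [ 0.4  0.  -0.1] w 0.0438 gf 0.0
brass [ 195   61  112  116 5457] [249.52812901 119.80428807]
ell ((250.59999084472656, 118.1960678100586), (111.60657501220703, 115.58348083496094), 174.50753784179688)
black [229 111  42  22 307] [246.5 121.2] ((249.5, 121.5), (21.0, 41.0), 90.0)
white [270 113   3  11  20] [271.4 116.8] ((271.0, 118.0), (10.0, 2.0), 90.0)
white [230 121  15   5  61] [237.3 123. ] ((237.0, 123.0), (4.0, 14.0), 90.0)
white [245 128  27   7  65] [258.7 131.6] ((258.1470642089844, 131.5882568359375), (3.152963161468506, 26.678918838500977), 75.96376037597656)
[0.54731072 0.35306446 0.2706    ]
(0.549, 0.3, 0.55, -90) shift [ 0.1247 -0.0118  0.0102] rot [-0.07 -0.01 -5.75] rows>= 3
(0.5435, 0.195, 0.45, -90) shift [0.105  0.0055 0.1   ] rot [0. 0. 0.] rows>= 3
(0.5435, 0.195, 0.247, -90) shift [ 0.    -0.     0.203] rot [0. 0. 0.] rows>= 5
```

```bash
python3 - <<'E'
from capm import *
p,i=load('w19.png'); g=i.astype(int); w=((g.min(2)>120)).astype(np.uint8); n,l,s,c=cv2.connectedComponentsWithStats(w)
k=l[123,237]; q=np.argwhere(l==k)[:,::-1]; P=np.array([onz(p,*a,.314)[:2] for a in q]); d=np.linalg.svd(P-P.mean(0))[2][0]; print(s[k],np.degrees(np.arctan2(d[1],d[0])))
E
python3 -m pendant '[[[0.05,-0.004,0.005,0,0,-5.8,0.8],[0.1,-0.008,0.01,0,0,-5.8,0.8],[0.15,-0.008,0.01,0,0,-5.8,0.8],[0.2,-0.008,0.01,0,0,-5.8,0.8],[0.229,-0.017,0.02,0,0,-5.8,0.8]]]' | head -3
python3 - <<'E'
from h import *
st();plan((.5437,.1943,.30,-90))
E
```

```text
[230 121  15   5  65] 178.05743190141277
time_s: 32.1
tcp_pos: [0.5389, 0.1922, 0.543]
eef_rot: [-179.7, 0.1, -91.1]
32.1 [0.5389 0.1922 0.543 ] [-1.7971e+02  1.4000e-01 -9.1080e+01] F [0.1 0.8 0.2] w 0.0765 gf 0.0
(0.5437, 0.1943, 0.3, -90) shift [-0.0016 -0.0035  0.243 ] rot [-0.29  0.14 -1.08] rows>= 5
```

```bash
python3 -m pendant '[[[-0.002,-0.004,0.05,0,0,-1.1,0.8],[-0.002,-0.004,0.1,0,0,-1.1,0.8],[-0.002,-0.004,0.15,0,0,-1.1,0.8],[-0.002,-0.004,0.2,0,0,-1.1,0.8],[-0.002,-0.004,0.2,0,0,-1.1,0.8]]]' | head -3
python3 - <<'E'
from h import *
st();plan((.5437,.1943,.247,-90))
p,i=cap('wrist','w20.png'); g=i.astype(int); u,v=proj(p,(.5437,.1943,.095)); print(u,v)
m=((g[:,:,0]>120)&(g[:,:,0]-g[:,:,2]>60)&(g[:,:,0]-g[:,:,1]>40)); 
for row in range(170,230,10): xs=np.nonzero(m[row,150:360])[0]+150; print(row,xs.min() if len(xs) else 0,xs.max() if len(xs) else 0)
E
```

```text
time_s: 32.6
tcp_pos: [0.5423, 0.1959, 0.3343]
eef_rot: [179.5, -0.3, -90.0]
32.6 [0.5423 0.1959 0.3343] [179.51  -0.32 -90.  ] F [ 0.  -0.4 -0.8] w 0.0788 gf 0.0
(0.5437, 0.1943, 0.247, -90) shift [ 0.0011 -0.0021  0.0873] rot [ 0.49 -0.32  0.  ] rows>= 2
251.91103590519143 205.43182527476208
170 150 277
180 150 284
190 150 289
200 150 292
210 150 291
220 150 288
```

```bash
python3 -m pendant '[[[0.001,-0.002,0.03,0.2,0,0,0.8],[0.001,-0.002,0.06,0.2,0,0,0.8],[0.001,-0.002,0.08,0.2,0,0,0.8],[0.001,-0.002,0.087,0.2,0,0,0.8],[0.001,-0.002,0.087,0.2,0,0,0.8]]]'
python3 -m pendant '[[[0,0,0,0,0,0,0.7],[0,0,0,0,0,0,0.6],[0,0,0,0,0,0,0.4],[0,0,0,0,0,0,0],[0,0,0,0,0,0,-0.2]]]' 12
python3 -m pendant '[[[0,0,-0.01,0,0,0,-0.2],[0,0,-0.03,0,0,0,-0.2],[0,0,-0.06,0,0,0,-0.2],[0,0,-0.09,0,0,0,-0.2],[0,0,-0.12,0,0,0,-0.2]]]'
```

```text
time_s: 33.15
tcp_pos: [0.5477, 0.197, 0.2558]
eef_rot: [-179.6, 0.1, -89.8]
contact_force: [-0.1, -1.0, 0.1]
gripper_width: 0.0786
gripper_force: 0.0
time_s: 33.65
tcp_pos: [0.5473, 0.1966, 0.2548]
eef_rot: [-179.6, 0.1, -89.8]
contact_force: [-0.5, 0.9, 0.4]
gripper_width: 0.0692
gripper_force: 12.0
time_s: 34.15
tcp_pos: [0.546, 0.196, 0.3758]
eef_rot: [-179.7, 0.0, -89.8]
contact_force: [0.1, 0.9, -2.0]
gripper_width: 0.0691
gripper_force: 12.0
```

```bash
cat > tb.py <<'E'
from h import *
def slate(im,p,x0=270):
    g=im.astype(int); m=((g.max(2)-g.min(2)<30)&(g.max(2)<150)&(g.max(2)>50)).astype(np.uint8); m[:165]=0;m[240:]=0;m[:,:x0]=0;m[:,312:]=0
    n,l,s,c=cv2.connectedComponentsWithStats(m); k=1+np.argmax(s[1:,4]); q=np.argwhere(l==k)[:,::-1].astype(np.float32); R=cv2.minAreaRect(q); print('slate',s[k],R)
    P=[onz(p,*a,.008) for a in cv2.boxPoints(R)]; P=np.array(P); print(P.round(4)[:,:2].tolist(),'c',P.mean(0).round(4),[round(float(np.linalg.norm(P[i]-P[(i+1)%4])),4) for i in range(2)])
def bons(im,p):
    paper=np.zeros(im.shape[:2],np.uint8); g=im.astype(int)
    m=((g.min(2)>165)).astype(np.uint8); m[:165]=0;m[245:]=0;m[:,:300]=0;m[:,365:]=0
    n,l,s,c=cv2.connectedComponentsWithStats(m); k=1+np.argmax(s[1:,4]); h=cv2.convexHull(np.argwhere(l==k)[:,::-1].astype(np.int32)); cv2.fillConvexPoly(paper,h,1); print('paper',s[k],c[k])
    M=cv2.dilate(paper,np.ones((3,3))); d=((g[:,:,2]<110)&(M>0)).astype(np.uint8)
    n,l,s,c=cv2.connectedComponentsWithStats(d)
    for k in range(1,n):
        if s[k,4]>12: q=np.argwhere(l==k)[:,::-1].astype(np.float32); print('bon',s[k],c[k].round(1),onz(p,*c[k],.012).round(4)[:2],cv2.minAreaRect(q)[2])
E
python3 - <<'E'
from tb import *
st(); p,im=cap('top','t20.png'); slate(im,p); bons(im,p); bons(*load('top0.png')[::-1])
E
```

```text
34.15 [0.546  0.196  0.3758] [-1.797e+02  1.000e-02 -8.978e+01] F [ 0.1  0.9 -2. ] w 0.0691 gf 12.0
slate [ 278  176   29   56 1471] ((291.7718505859375, 203.4267120361328), (54.61674880981445, 27.24388885498047), 88.15238952636719)
[[0.6013, -0.143], [0.6014, -0.2634], [0.3609, -0.2569], [0.3608, -0.1402]] c [ 0.4811 -0.2009  0.008 ] [0.1204, 0.2406]
paper [ 309  174   36   64 1553] [326.70122344 205.55183516]
bon [320 184   6   6  32] [322.8 186.6] [ 0.5487 -0.3399] 90.0
bon [324 196   6   6  31] [326.6 198.6] [ 0.4951 -0.353 ] 90.0
bon [326 208   7   6  33] [329.1 210.6] [ 0.4422 -0.3597] 90.0
bon [325 219   6   6  28] [327.7 222. ] [ 0.3929 -0.3503] 90.0
paper [ 309  173   37   65 1501] [326.86009327 205.02265157]
bon [320 184   6   6  32] [322.8 186.6] [ 0.5487 -0.3399] 90.0
bon [324 196   6   6  32] [326.6 198.5] [ 0.4954 -0.3529] 90.0
bon [342 206   3  16  16] [343.1 213.5] [ 0.4276 -0.4193] 80.53767395019531
bon [326 208   7   6  37] [328.9 210.8] [ 0.4414 -0.3589] 90.0
bon [325 219   6   6  35] [327.6 221.6] [ 0.3949 -0.3499] 90.0
```

```bash
python3 -m pendant '[[[0.04,0,0,0,0,0,-0.2],[0.08,0,0,0,0,0,-0.2],[0.12,0,0,0,0,0,-0.2],[0.16,0,0,0,0,0,-0.2],[0.2,0,0,0,0,0,-0.2]]]'|head -3
python3 -m pendant '[[[0.04,0,0,0,0,0,-0.2],[0.08,0,0,0,0,0,-0.2],[0.12,-0.005,0,0,0,0,-0.2],[0.16,-0.01,0,0,0,0,-0.2],[0.19,-0.01,0,0,0,0,-0.2]]]'|head -3
python3 - <<'E'
from h import *
st();plan((.556,-.201,.22,-90)); p,i=cap('wrist','w21.png')
g=i.astype(int); m=((g.max(2)-g.min(2)<22)&(g.max(2)<150)&(g.max(2)>60)).astype(np.uint8); m[215:]=0
n,l,s,c=cv2.connectedComponentsWithStats(m)
for k in range(1,n):
    if s[k,4]>800:
        q=np.argwhere(l==k)[:,::-1].astype(np.float32); B=cv2.boxPoints(cv2.minAreaRect(q)); print(s[k],[onz(p,*b,.008)[:2].round(3).tolist() for b in B])
E
```

```text
time_s: 34.7
tcp_pos: [0.5465, -0.0053, 0.3746]
eef_rot: [-179.7, 0.0, -89.8]
time_s: 35.2
tcp_pos: [0.5577, -0.1959, 0.3742]
eef_rot: [-179.7, 0.0, -89.8]
35.2 [ 0.5577 -0.1959  0.3742] [-1.7969e+02  3.0000e-02 -8.9820e+01] F [-0.3  0.9 -2.6] w 0.0699 gf 12.0
(0.556, -0.201, 0.22, -90) shift [0.0052 0.0025 0.1542] rot [-0.31  0.03  0.18] rows>= 4
[ 433    0   79  153 7863] [[0.364, -0.394], [0.278, -0.394], [0.236, -0.227], [0.334, -0.227]]
[  220   122   200    93 14199] [[0.61, -0.143], [0.605, -0.263], [0.358, -0.261], [0.34, -0.141]]
[ 428  154   84   58 3999] [[0.34, -0.224], [0.235, -0.224], [0.215, -0.148], [0.327, -0.147]]
```

```bash
python3 -m pendant '[[[0.005,0.003,0.04,0.2,0,0,-0.2],[0.005,0.003,0.08,0.2,0,0,-0.2],[0.005,0.003,0.12,0.2,0,0,-0.2],[0.005,0.003,0.15,0.2,0,0,-0.2],[0.005,0.003,0.157,0.2,0,0,-0.2]]]'
python3 -m pendant '[[[0,0,0.002,0,0,0,-0.2],[0,0,0.004,0,0,0,-0.2],[0,0,0.004,0,0,0,-0.2]]]'
```

```text
time_s: 35.75
tcp_pos: [0.5541, -0.1985, 0.2137]
eef_rot: [-179.8, 0.1, -89.8]
contact_force: [-0.0, -0.5, -1.8]
gripper_width: 0.0691
gripper_force: 12.0
time_s: 36.05
tcp_pos: [0.5565, -0.1985, 0.2146]
eef_rot: [-179.3, 0.0, -89.8]
contact_force: [-0.2, -0.4, -1.6]
gripper_width: 0.0698
gripper_force: 12.0
```

```bash
python3 -m pendant '[[[0,0,0.002,0,0,0,-0.2],[0,0,0.004,0,0,0,-0.2],[0,0,0.004,0,0,0,-0.2]]]'|sed -n '2,4p'
python3 -m pendant '[[[0,0,0.001,0,0,0,-0.2],[0,0,0.002,0,0,0,-0.2],[0,0,0.002,0,0,0,-0.2]]]'|sed -n '2,4p'
```

```text
tcp_pos: [0.5566, -0.1986, 0.2114]
eef_rot: [-179.3, -0.0, -89.7]
contact_force: [-2.3, 0.5, 10.4]
tcp_pos: [0.5566, -0.1987, 0.2101]
eef_rot: [-179.3, -0.0, -89.7]
contact_force: [-3.7, 1.7, 16.1]
```

```bash
python3 -m pendant '[[[0,0,-0.002,0,0,0,-0.2],[0,0,-0.002,0,0,0,0.5],[0,0,-0.002,0,0,0,0.8],[0,0,-0.002,0,0,0,0.9],[0,0,-0.002,0,0,0,0.9]]]'|tail -3
python3 -m pendant '[[[0,0,-0.03,0,0,0,0.9],[0,0,-0.08,0,0,0,0.9],[0,0,-0.13,0,0,0,0.5],[0.03,0.04,-0.15,0,0,0,0],[0.065,0.085,-0.15,0,0,0,0]]]'|head -3
cat > bw.py <<'E'
from h import *
def bw(f,zc=.012):
    p,i=cap('wrist',f); g=i.astype(int)
    m=((g.min(2)>150)).astype(np.uint8); m[215:]=0; n,l,s,c=cv2.connectedComponentsWithStats(m)
    k=1+np.argmax(s[1:,4]); h=cv2.convexHull(np.argwhere(l==k)[:,::-1].astype(np.int32)); M=np.zeros(m.shape,np.uint8); cv2.fillConvexPoly(M,h,1); print('paper',s[k])
    d=((g[:,:,2]<115)&(M>0)&(g[:,:,0]<180)).astype(np.uint8); n,l,s,c=cv2.connectedComponentsWithStats(d)
    for k in range(1,n):
        if s[k,4]>150:
            q=np.argwhere(l==k)[:,::-1].astype(np.float32); q=cv2.convexHull(q)
            W=np.array([onz(p,*a[0],zc)[:2] for a in q])*1000; R=cv2.minAreaRect(W.astype(np.float32)); print('bon',s[k],np.round(R[0],1),np.round(R[1],1),round(R[2],1))
    return p,i
E
python3 - <<'E'
from bw import *
st(); bw('w22.png')
E
```

```text
contact_force: [-0.6, 0.5, -0.1]
gripper_width: 0.0826
gripper_force: 0.0
time_s: 37.65
tcp_pos: [0.4787, -0.2576, 0.3614]
eef_rot: [-179.1, -0.1, -89.6]
37.65 [ 0.4787 -0.2576  0.3614] [-1.7912e+02 -5.0000e-02 -8.9610e+01] F [ 0.  -1.1 -1. ] w 0.0648 gf 0.0
paper [  150    34   236   122 20063]
bon [279  78  28  29 719] [ 442.8 -359.1] [30.2 30. ] 5.7
bon [233  83  28  29 673] [ 495.6 -352.9] [30.  29.7] 5.8
bon [319  86  31  30 726] [ 395.1 -349.7] [30.7 32. ] 85.4
bon [188  95  27  28 670] [ 548.7 -340.3] [29.5 30.7] 86.4
```

```bash
python3 - <<'E'
from h import *
plan((.50,-.29,.33,-132),(.53,-.32,.30,-174),(.5487,-.3403,.26,-183.6))
E
```

```text
(0.5, -0.29, 0.33, -132) shift [ 0.0298 -0.0272  0.0299] rot [-0.54  0.26 42.19] rows>= 5
(0.53, -0.32, 0.3, -174) shift [ 0.0022 -0.0424  0.03  ] rot [ 0. -0. 42.] rows>= 5
(0.5487, -0.3403, 0.26, -183.6) shift [-0.0165 -0.0221  0.04  ] rot [ 0.  -0.   9.6] rows>= 2
```

```bash
python3 -m pendant '[[[0.03,-0.027,0.03,-0.5,0.3,42.2,0.1],[0.03,-0.027,0.03,-0.5,0.3,42.2,0.1],[0.03,-0.027,0.03,-0.5,0.3,42.2,0.1],[0.03,-0.027,0.03,-0.5,0.3,42.2,0.1],[0.03,-0.027,0.03,-0.5,0.3,42.2,0.1]]]'|head -3
python3 -m pendant '[[[0.002,-0.042,0.03,0,0,42,0.1],[0.002,-0.042,0.03,0,0,42,0.1],[0.002,-0.042,0.03,0,0,42,0.1],[0.002,-0.042,0.03,0,0,42,0.1],[0.002,-0.042,0.03,0,0,42,0.1]]]'|head -3
python3 -m pendant '[[[-0.0165,-0.022,0.03,0,0,9.6,0.1],[-0.0165,-0.022,0.03,0,0,9.6,0.1],[-0.0165,-0.022,0.03,0,0,9.6,0.1],[-0.0165,-0.022,0.03,0,0,9.6,0.1]]]'|head -3
python3 - <<'E'
from bw import *
st(); plan((.5487,-.3403,.184,-183.6)); bw('w23.png')
E
```

```text
time_s: 38.2
tcp_pos: [0.5054, -0.2875, 0.3275]
eef_rot: [179.9, -0.1, -132.3]
time_s: 38.7
tcp_pos: [0.5353, -0.317, 0.2974]
eef_rot: [-180.0, -0.1, -174.3]
time_s: 39.1
tcp_pos: [0.5539, -0.337, 0.2685]
eef_rot: [-179.9, -0.0, 176.5]
39.1 [ 0.5539 -0.337   0.2685] [-1.7994e+02 -3.0000e-02  1.7652e+02] F [-0.1  0.5  0.3] w 0.0482 gf 0.0
(0.5487, -0.3403, 0.184, -183.6) shift [ 0.005  -0.0035  0.0845] rot [-0.06 -0.03  0.12] rows>= 2
paper [  143     0   168   215 22650]
bon [ 207    0   41   28 1097] [ 402.8 -350.7] [30.5 18.1] 86.5
bon [ 200   48   43   45 1547] [ 442.9 -359. ] [30.8 30.6] 3.8
bon [ 215  117   39   39 1162] [ 495.5 -352.9] [29.7 30.2] 5.8
bon [ 237  178   33   34 1031] [ 548.1 -340.4] [29.5 31.2] 86.5
```

```bash
python3 -m pendant '[[[0.005,-0.0035,0.03,0,0,0,0.1],[0.005,-0.0035,0.06,0,0,0,0.1],[0.005,-0.0035,0.075,0,0,0,0.1],[0.005,-0.0035,0.082,0,0,0,0.1],[0.005,-0.0035,0.084,0,0,0,0.1]]]'
python3 -m pendant '[[[0,0,0,0,0,0,-0.1],[0,0,0,0,0,0,-0.3],[0,0,0,0,0,0,-0.5],[0,0,0,0,0,0,-0.5],[0,0,0,0,0,0,-0.5]]]' 8
python3 -m pendant '[[[0,0,-0.02,0,0,0,-0.5],[0,0,-0.05,0,0,0,-0.5],[0,0,-0.07,0,0,0,-0.5],[0,0,-0.07,0,0,0,-0.5]]]'
python3 - <<'E'
from h import *
plan((.495,-.201,.25,-180),(.495,-.201,.195,-180))
E
```

```text
time_s: 39.65
tcp_pos: [0.549, -0.3403, 0.1844]
eef_rot: [-179.9, -0.0, 176.5]
contact_force: [-0.1, -0.3, -0.4]
gripper_width: 0.0483
gripper_force: 0.0
time_s: 40.15
tcp_pos: [0.5492, -0.3404, 0.1854]
eef_rot: [-179.9, 0.1, 176.4]
contact_force: [-0.8, 0.8, 6.1]
gripper_width: 0.0301
gripper_force: 8.0
time_s: 40.55
tcp_pos: [0.5498, -0.3407, 0.2578]
eef_rot: [-179.8, 0.3, 176.5]
contact_force: [0.0, 0.2, -0.5]
gripper_width: 0.0299
gripper_force: 8.0
(0.495, -0.201, 0.25, -180) shift [0.0633 0.1361 0.0071] rot [-0.16  0.27 -3.54] rows>= 4
(0.495, -0.201, 0.195, -180) shift [ 0.    -0.     0.055] rot [0. 0. 0.] rows>= 2
```

```bash
python3 -m pendant '[[[0.0633,0.136,0,0,0.2,-3.5,-0.5],[0.0633,0.136,0,0,0.2,-3.5,-0.5],[0.0633,0.136,0,0,0.2,-3.5,-0.5],[0.0633,0.136,0,0,0.2,-3.5,-0.5],[0.0633,0.136,0.02,0,0.2,-3.5,-0.5]]]'|head -3
python3 - <<'E'
from h import *
plan((.495,-.201,.194,-180))
E
```

```text
time_s: 41.05
tcp_pos: [0.4948, -0.1993, 0.2362]
eef_rot: [-179.9, 0.1, -179.9]
(0.495, -0.201, 0.194, -180) shift [-0.0001 -0.0016  0.0422] rot [-0.08  0.06  0.12] rows>= 1
```

```bash
python3 -m pendant '[[[0,-0.001,0.02,0,0,0,-0.5],[0,-0.001,0.035,0,0,0,-0.5],[0,-0.001,0.041,0,0,0,-0.5],[0,-0.001,0.042,0,0,0,-0.5],[0,-0.001,0.042,0,0,0,-0.5]]]'
python3 -m pendant '[[[0,0,0,0,0,0,0],[0,0,0,0,0,0,0.1],[0,0,0,0,0,0,0.1]]]'|tail -2
python3 -m pendant '[[[0,0,-0.02,0,0,0,0.1],[0,0,-0.06,0,0,0,0.1],[0,-0.05,-0.075,0,0,-5.8,0.1],[0,-0.1,-0.075,0,0,-5.8,0.1],[0,-0.152,-0.075,0,0,-5.8,0.1]]]'|head -3
python3 - <<'E'
from bw import *
st(); plan((.4955,-.3529,.184,-174.2)); bw('w24.png')
E
```

```text
time_s: 41.55
tcp_pos: [0.494, -0.2018, 0.192]
eef_rot: [-179.9, -0.2, 179.9]
contact_force: [0.1, -0.0, -0.1]
gripper_width: 0.0297
gripper_force: 8.0
gripper_width: 0.046
gripper_force: 0.0
time_s: 42.35
tcp_pos: [0.4944, -0.3508, 0.2689]
eef_rot: [-179.9, -0.1, -174.2]
42.35 [ 0.4944 -0.3508  0.2689] [-1.7991e+02 -7.0000e-02 -1.7416e+02] F [ 1.3  0.3 -0.4] w 0.0482 gf 0.0
(0.4955, -0.3529, 0.184, -174.2) shift [-0.001  -0.0021  0.0849] rot [-0.09 -0.07  0.04] rows>= 2
paper [  189     5   142   210 23218]
bon [ 250   62   42   45 1400] [ 394.5 -350.3] [30.  30.5] 85.4
bon [ 236  125   36   35 1198] [ 442.1 -359.3] [29.  30.5] 5.8
bon [238 184  33  31 926] [ 493.2 -353.5] [28.7 29.4] 5.9
```

```bash
python3 -m pendant '[[[-0.001,-0.002,0.03,0,0,0,0.1],[-0.001,-0.002,0.06,0,0,0,0.1],[-0.001,-0.002,0.075,0,0,0,0.1],[-0.001,-0.002,0.082,0,0,0,0.1],[-0.001,-0.002,0.084,0,0,0,0.1]]]'
python3 -m pendant '[[[0,0,0,0,0,0,-0.1],[0,0,0,0,0,0,-0.3],[0,0,0,0,0,0,-0.5],[0,0,0,0,0,0,-0.5]]]' 8
python3 -m pendant '[[[0,0,-0.02,0,0,0,-0.5],[0,0,-0.06,0,0,0,-0.5],[0.008,0.05,-0.07,0,0,5.8,-0.5],[0.016,0.1,-0.07,0,0,5.8,-0.5],[0.025,0.155,-0.07,0,0,5.8,-0.5]]]'
python3 - <<'E'
from h import *
plan((.455,-.201,.194,-180))
E
```

```text
time_s: 42.9
tcp_pos: [0.4948, -0.3514, 0.1828]
eef_rot: [-180.0, -0.3, -174.3]
contact_force: [-0.4, -0.5, -0.5]
gripper_width: 0.0484
gripper_force: 0.0
time_s: 43.3
tcp_pos: [0.4953, -0.3515, 0.1844]
eef_rot: [-179.9, -0.1, -174.2]
contact_force: [-0.1, 0.5, 4.3]
gripper_width: 0.0296
gripper_force: 8.0
time_s: 43.8
tcp_pos: [0.4562, -0.2063, 0.254]
eef_rot: [-180.0, -0.1, 179.8]
contact_force: [1.4, 1.5, 0.3]
gripper_width: 0.0299
gripper_force: 8.0
(0.455, -0.201, 0.194, -180) shift [0.0011 0.0053 0.06  ] rot [-0.05 -0.12 -0.17] rows>= 2
```

```bash
python3 -m pendant '[[[0.001,0.002,0.02,0,0,0,-0.5],[0.001,0.002,0.045,0,0,0,-0.5],[0.001,0.002,0.056,0,0,0,-0.5],[0.001,0.002,0.06,0,0,0,-0.5],[0.001,0.002,0.06,0,0,0,-0.5]]]'
python3 -m pendant '[[[0,0,0,0,0,0,0],[0,0,0,0,0,0,0.1],[0,0,0,0,0,0,0.1]]]'|tail -2
python3 -m pendant '[[[0,0,-0.02,0,0,0,0.1],[0,0,-0.06,0,0,0,0.1],[0.004,-0.05,-0.075,0,0,-5.8,0.1],[0.008,-0.1,-0.075,0,0,-5.8,0.1],[0.0125,-0.157,-0.075,0,0,-5.8,0.1]]]'|head -3
python3 - <<'E'
from bw import *
st(); plan((.4425,-.359,.184,-174.2)); bw('w25.png')
E
```

```text
time_s: 44.3
tcp_pos: [0.4558, -0.2057, 0.1932]
eef_rot: [-179.9, -0.3, 179.9]
contact_force: [0.0, -0.7, -0.0]
gripper_width: 0.0298
gripper_force: 8.0
gripper_width: 0.0463
gripper_force: 0.0
time_s: 45.1
tcp_pos: [0.4442, -0.3542, 0.2702]
eef_rot: [-179.9, -0.1, -174.2]
45.1 [ 0.4442 -0.3542  0.2702] [-1.7989e+02 -6.0000e-02 -1.7416e+02] F [ 1.7  0.  -0. ] w 0.0481 gf 0.0
(0.4425, -0.359, 0.184, -174.2) shift [ 0.0021 -0.0045  0.0863] rot [-0.11 -0.06  0.04] rows>= 2
paper [  191    73   134   142 15429]
bon [ 249  126   39   39 1030] [ 393.7 -350.2] [30.  29.6] 85.2
bon [ 236  180   33   33 1055] [ 440.9 -359.4] [30.6 29.7] 5.8
```

```bash
python3 -m pendant '[[[0.002,-0.003,0.03,0,0,0,0.1],[0.002,-0.003,0.06,0,0,0,0.1],[0.002,-0.003,0.075,0,0,0,0.1],[0.002,-0.003,0.082,0,0,0,0.1],[0.002,-0.003,0.084,0,0,0,0.1]]]'
python3 -m pendant '[[[0,0,0,0,0,0,-0.1],[0,0,0,0,0,0,-0.3],[0,0,0,0,0,0,-0.5],[0,0,0,0,0,0,-0.5]]]' 8
python3 -m pendant '[[[0,0,-0.02,0,0,0,-0.5],[0,0,-0.06,0,0,0,-0.5],[0.004,0.05,-0.07,0,0,5.8,-0.5],[0.008,0.1,-0.07,0,0,5.8,-0.5],[0.0115,0.157,-0.07,0,0,5.8,-0.5]]]'
python3 - <<'E'
from h import *
plan((.415,-.201,.194,-180))
E
```

```text
time_s: 45.65
tcp_pos: [0.4419, -0.356, 0.1841]
eef_rot: [-180.0, -0.3, -174.3]
contact_force: [0.6, -0.3, 0.6]
gripper_width: 0.0485
gripper_force: 0.0
time_s: 46.05
tcp_pos: [0.4424, -0.3561, 0.1855]
eef_rot: [-179.9, -0.1, -174.3]
contact_force: [1.0, 1.5, 4.3]
gripper_width: 0.0299
gripper_force: 8.0
time_s: 46.55
tcp_pos: [0.4159, -0.208, 0.2552]
eef_rot: [-180.0, -0.1, 179.8]
contact_force: [1.5, 1.5, 0.8]
gripper_width: 0.0298
gripper_force: 8.0
(0.415, -0.201, 0.194, -180) shift [0.0008 0.0071 0.0612] rot [-0.05 -0.12 -0.18] rows>= 2
```

```bash
python3 -m pendant '[[[0.001,0.004,0.02,0,0,0,-0.5],[0.001,0.004,0.045,0,0,0,-0.5],[0.001,0.004,0.056,0,0,0,-0.5],[0.001,0.004,0.06,0,0,0,-0.5],[0.001,0.004,0.061,0,0,0,-0.5]]]'
python3 -m pendant '[[[0,0,0,0,0,0,0],[0,0,0,0,0,0,0.1],[0,0,0,0,0,0,0.1]]]'|tail -2
python3 -m pendant '[[[0,0,-0.02,0,0,0,0.1],[0,0,-0.06,0,0,0,0.1],[0.007,-0.05,-0.075,0,0,4.6,0.1],[0.014,-0.1,-0.075,0,0,4.6,0.1],[0.0205,-0.148,-0.075,0,0,4.6,0.1]]]'|head -3
python3 - <<'E'
from bw import *
st(); plan((.394,-.350,.184,-184.6)); bw('w26.png')
E
```

```text
time_s: 47.05
tcp_pos: [0.4154, -0.2055, 0.1935]
eef_rot: [-179.9, -0.3, 179.9]
contact_force: [-1.6, -0.3, 1.7]
gripper_width: 0.0295
gripper_force: 8.0
gripper_width: 0.0461
gripper_force: 0.0
time_s: 47.85
tcp_pos: [0.3952, -0.3531, 0.2704]
eef_rot: [-179.9, -0.0, 175.4]
47.85 [ 0.3952 -0.3531  0.2704] [-1.7987e+02 -3.0000e-02  1.7543e+02] F [1.9 0.6 0.5] w 0.0484 gf 0.0
(0.394, -0.35, 0.184, -184.6) shift [0.0014 0.0032 0.0864] rot [-0.13 -0.03  0.03] rows>= 2
paper [ 178  124  136   91 8847]
bon [244 181  33  33 981] [ 392.7 -350.3] [29.9 30.7] 85.5
```

```bash
python3 -m pendant '[[[0.001,0.003,0.03,0,0,0,0.1],[0.001,0.003,0.06,0,0,0,0.1],[0.001,0.003,0.075,0,0,0,0.1],[0.001,0.003,0.082,0,0,0,0.1],[0.001,0.003,0.085,0,0,0,0.1]]]'
python3 -m pendant '[[[0,0,0,0,0,0,-0.1],[0,0,0,0,0,0,-0.3],[0,0,0,0,0,0,-0.5],[0,0,0,0,0,0,-0.5]]]' 8
python3 -m pendant '[[[0,0,-0.02,0,0,0,-0.5],[0,0,-0.06,0,0,0,-0.5],[0.01,0.05,-0.07,0,0,-4.6,-0.5],[0.02,0.1,-0.07,0,0,-4.6,-0.5],[0.029,0.148,-0.07,0,0,-4.6,-0.5]]]'
python3 - <<'E'
from h import *
plan((.376,-.202,.194,-180))
E
```

```text
time_s: 48.4
tcp_pos: [0.394, -0.3487, 0.1834]
eef_rot: [-179.9, -0.3, 175.3]
contact_force: [0.3, -0.4, 0.4]
gripper_width: 0.0481
gripper_force: 0.0
time_s: 48.8
tcp_pos: [0.3944, -0.3487, 0.1846]
eef_rot: [-179.9, -0.1, 175.3]
contact_force: [0.0, 1.4, 4.6]
gripper_width: 0.0298
gripper_force: 8.0
time_s: 49.3
tcp_pos: [0.3771, -0.1994, 0.2543]
eef_rot: [-180.0, -0.1, 179.8]
contact_force: [1.2, 1.3, -0.3]
gripper_width: 0.0302
gripper_force: 8.0
(0.376, -0.202, 0.194, -180) shift [ 0.001  -0.0026  0.0603] rot [-0.05 -0.11 -0.17] rows>= 2
```

```bash
python3 -m pendant '[[[-0.001,-0.002,0.02,0,0,0,-0.5],[-0.001,-0.002,0.045,0,0,0,-0.5],[-0.001,-0.002,0.056,0,0,0,-0.5],[-0.001,-0.002,0.06,0,0,0,-0.5],[-0.001,-0.002,0.06,0,0,0,-0.5]]]'
python3 -m pendant '[[[0,0,0,0,0,0,0],[0,0,0,0,0,0,0.1],[0,0,0,0,0,0,0.1]]]'|tail -2
python3 -m pendant '[[[0,0,-0.02,0,0,0,0.1],[0,0,-0.06,0,0,0,0.1],[0,0,-0.1,0,0,0,0.1],[-0.05,0,-0.15,0,0,0,0.1],[-0.1,0,-0.2,0,0,0,0.1]]]'|head -3
python3 -m pendant '[[[-0.05,0,0,0,0,0,0.1],[-0.1,0,0,0,0,0,0.1],[-0.14,0,0,0,0,0,0.1],[-0.14,0,0,0,0,0,0.1]]]'|head -3
python3 - <<'E'
from bw import *
st(); p,i=cap('wrist','w27.png'); g=i.astype(int); print([np.round(proj(p,(x,-.202,.02))) for x in(.378,.495,.556)])
b=((g.max(2)-g.min(2)>35)&(g[:,:,0]>g[:,:,2]+30)).astype(np.uint8)  # brownish on grey slate
sl=((g.max(2)-g.min(2)<25)&(g.max(2)<150)&(g.max(2)>50)).astype(np.uint8); sl[215:]=0
n,l,s,c=cv2.connectedComponentsWithStats(sl); 
for k in range(1,n):
    if s[k,4]>1500:
        q=np.argwhere(l==k)[:,::-1].astype(np.int32); h=cv2.convexHull(q); W=np.array([onz(p,*a[0],.008)[:2] for a in h]); print(s[k],cv2.minAreaRect((W*1000).astype(np.float32)))
        M=np.zeros(sl.shape,np.uint8); cv2.fillConvexPoly(M,h,1)
        d=((M>0)&(l!=k)).astype(np.uint8); n2,l2,s2,c2=cv2.connectedComponentsWithStats(d)
        for j in range(1,n2):
            if s2[j,4]>100:
                qq=np.argwhere(l2==j)[:,::-1].astype(np.int32); W=np.array([onz(p,*a[0],.02)[:2] for a in cv2.convexHull(qq)]); R=cv2.minAreaRect((W*1000).astype(np.float32)); print('  obj',s2[j],np.round(R[0],1),np.round(R[1],1),round(R[2],1),i[qq[:,1],qq[:,0]].mean(0).round())
E
```

```text
time_s: 49.8
tcp_pos: [0.3784, -0.2025, 0.1936]
eef_rot: [-179.9, -0.3, 179.9]
contact_force: [-0.5, 0.3, 1.1]
gripper_width: 0.03
gripper_force: 8.0
gripper_width: 0.0461
gripper_force: 0.0
time_s: 50.6
tcp_pos: [0.4496, -0.2026, 0.3669]
eef_rot: [-179.9, -0.1, 179.9]
time_s: 51.0
tcp_pos: [0.5937, -0.2026, 0.3621]
eef_rot: [-179.9, -0.3, 180.0]
51.0 [ 0.5937 -0.2026  0.3621] [-179.92   -0.25  179.97] F [-1.5 -0.2  0.2] w 0.0478 gf 0.0
[array([257., -27.]), array([257.,  96.]), array([257., 150.])]
[  203     0   115   189 13748] ((501.36322021484375, -200.33546447753906), (124.00830841064453, 208.51776123046875), 89.79393005371094)
  obj [240   0  29  36 967] [ 417.9 -205.7] [29.6 32.4] 89.9 [61. 40. 33.]
  obj [203   4   4  55 120] [ 430.8 -258.1] [ 3.  51.2] 88.8 [123.  91.  69.]
  obj [241  42  27  33 849] [ 456.7 -205.8] [28.6 31.8] 89.9 [106.  65.  48.]
  obj [205  71   4  84 134] [ 515.  -259.4] [ 2.5 91.2] 89.6 [125.  92.  70.]
  obj [ 227   93   65   96 4131] [ 547.4 -200.1] [ 76.7 110.2] 90.0 [151.  99.  77.]
```

```bash
python3 -m pendant '[[[0.05,0.05,-0.02,0,0,0,0.1],[0.08,0.1,-0.04,0,0,0,0.1],[0.1,0.15,-0.05,0,0,0,0.1],[0.12,0.2,-0.06,0,0,0,0.1],[0.14,0.22,-0.06,0,0,0,0.1]]]'|head -3
python3 - <<'E'
from tb import *
st(); p,im=cap('top','t30.png'); bons(im,p); g=im.astype(int)
for z,(u,v) in ((.02,(0,0)),): pass
print([np.round(proj(p,X),1) for X in((.378,-.2025,.02),(.4155,-.2055,.02),(.456,-.2055,.02),(.495,-.2015,.02),(.5565,-.199,.05))])
u=[proj(p,(.45,y,.01))[0] for y in(-.27,-.235,-.2025,-.17,-.13)]; print(np.round(u,1))
col=int(round(u[2]))
for v in range(170,238): print(v,im[v,col].tolist(),end=' ')
# slate side
t0=load('tongs') if 0 else None
a=load('top0.png')[1].astype(int)[180:240,345:365]; b=g[180:240,345:365]; print('\ntongs diff',np.abs(a-b).mean())
a=load('top0.png')[1].astype(int)[160:195,130:165]; b=g[160:195,130:165]; print('hopper diff',np.abs(a-b).mean())
E
```

```text
time_s: 51.55
tcp_pos: [0.4592, 0.0015, 0.4224]
eef_rot: [-180.0, -0.1, 179.9]
51.55 [0.4592 0.0015 0.4224] [-1.7999e+02 -1.2000e-01  1.7988e+02] F [1.3 2.2 0.2] w 0.0482 gf 0.0
paper [ 310  174   36   64 1724] [326.88051044 205.80278422]
[array([293.6, 226.4]), array([293.9, 217.6]), array([293.4, 208.3]), array([292. , 199.4]), array([291.3, 184. ])]
[308.1 300.1 292.5 285.  275.8]
170 [230, 182, 124] 171 [231, 184, 126] 172 [231, 183, 125] 173 [232, 184, 125] 174 [231, 184, 126] 175 [208, 162, 114] 176 [185, 129, 92] 177 [174, 111, 72] 178 [157, 97, 62] 179 [185, 119, 79] 180 [203, 142, 110] 181 [217, 171, 146] 182 [236, 181, 146] 183 [237, 171, 123] 184 [227, 167, 123] 185 [229, 197, 163] 186 [233, 220, 197] 187 [223, 208, 186] 188 [207, 167, 133] 189 [198, 133, 91] 190 [198, 129, 83] 191 [215, 147, 95] 192 [205, 139, 89] 193 [164, 102, 64] 194 [144, 86, 54] 195 [142, 84, 51] 196 [143, 86, 52] 197 [146, 87, 54] 198 [148, 88, 55] 199 [147, 89, 57] 200 [132, 97, 78] 201 [122, 111, 100] 202 [126, 118, 108] 203 [127, 119, 109] 204 [113, 103, 92] 205 [132, 86, 64] 206 [159, 94, 53] 207 [191, 121, 58] 208 [225, 153, 69] 209 [215, 144, 67] 210 [170, 104, 56] 211 [149, 89, 56] 212 [130, 98, 82] 213 [117, 106, 97] 214 [99, 86, 78] 215 [113, 69, 52] 216 [127, 74, 50] 217 [118, 69, 48] 218 [111, 64, 44] 219 [113, 65, 46] 220 [112, 65, 46] 221 [94, 59, 46] 222 [77, 59, 51] 223 [96, 69, 58] 224 [146, 114, 96] 225 [161, 132, 114] 226 [147, 121, 103] 227 [164, 141, 109] 228 [159, 134, 99] 229 [113, 79, 59] 230 [110, 90, 80] 231 [136, 117, 101] 232 [199, 157, 114] 233 [227, 179, 123] 234 [227, 178, 122] 235 [230, 181, 125] 236 [234, 186, 129] 237 [233, 184, 127] 
tongs diff 18.670277777777777
hopper diff 18.210068027210884
```

```bash
python3 - <<'E'
from h import *
p,i=load('w27.png'); g=i.astype(int)
print('cup rim front',proj(p,(.5215,-.199,.05)),'base',proj(p,(.5215,-.199,.008)),'bon top edges .508',proj(p,(.493,-.2,.023)),proj(p,(.523,-.2,.023)))
for v in range(86,132,2):
    row=g[v,215:310]; m=(row[:,0]-row[:,2]>28); xs=np.nonzero(m)[0]+215; xs=xs[(xs>222)&(xs<300)]; print(v,xs.min() if len(xs) else 0,xs.max() if len(xs) else 0,i[v,250].tolist(),i[v,262].tolist())
E
```

```text
cup rim front (np.float64(260.3836769419427), np.float64(119.96752979184878)) base (np.float64(259.9623252416622), np.float64(119.87511951341769)) bon top edges .508 (np.float64(259.2636756682105), np.float64(93.40431216159897)) (np.float64(259.22249726730337), np.float64(121.26524082600189))
86 0 0 [88, 82, 77] [81, 75, 71]
88 0 0 [88, 82, 77] [80, 74, 70]
90 0 0 [88, 82, 77] [79, 72, 69]
92 0 0 [89, 82, 78] [78, 72, 68]
94 252 275 [88, 82, 78] [92, 55, 42]
96 252 276 [64, 59, 57] [111, 69, 51]
98 251 277 [61, 57, 55] [111, 68, 50]
100 251 276 [56, 52, 49] [106, 65, 49]
102 251 276 [56, 50, 47] [143, 87, 56]
104 251 276 [55, 49, 47] [175, 108, 66]
106 251 276 [55, 49, 46] [173, 107, 66]
108 251 276 [53, 44, 40] [153, 94, 59]
110 251 276 [53, 44, 40] [125, 78, 48]
112 251 276 [52, 41, 37] [89, 56, 37]
114 251 275 [53, 40, 35] [92, 56, 42]
116 251 275 [54, 41, 36] [100, 60, 44]
118 251 275 [53, 42, 38] [95, 57, 41]
120 260 274 [60, 55, 54] [59, 38, 30]
122 250 268 [113, 80, 67] [201, 127, 92]
124 246 273 [224, 140, 102] [193, 115, 84]
126 242 277 [163, 98, 72] [145, 88, 66]
128 239 279 [140, 86, 64] [142, 87, 65]
130 237 281 [139, 84, 63] [141, 87, 65]
```

```bash
python3 -c "
from h import *
st(); print(r.close_job())"
```

```text
51.6 [0.4562 0.0053 0.4234] [ 1.7987e+02 -6.0000e-02 -1.7997e+02] F [-5.9  3.1 -1.7] w 0.0482 gf 0.0
the job is handed in; nothing more can be done
None
```

The job is handed in at about 52 s: the cup, with the five dragees I saw in it on the scale, and all four ganache squares are upright on the slate, the hopper is upright and the cap is shut. One square had shifted about 13 mm and sits against the cup, the tongs were not touched, and `close_job` returned no verdict.

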